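# Fetch the gauge from the covered spares case and put everything back

## Robot

A 6-joint arm with a two-finger parallel gripper is mounted at the origin on a cart in front of the work surface, level with it; the furniture and walls round the work are solid. World frame = base frame: x ahead of the robot, y to its left, z up, the work surface at z = 0. Lengths are in mm, angles in rad, forces in N, time in s.
With the tool pointing down it reaches from about 275 to 1000 mm from the base axis. Payload 8.4 kg.
Tool frame: the origin (TCP) lies midway between the tips of the shut fingers; the grasp point (between the pads) lies 19 mm behind it; z points along the fingers, y is the line along which they close (so a half turn about z gives the same grasp; the last joint's range is limited). The gripper opens to 85 mm and grips with 20 to 120 N. Pads are 22 mm wide; open, the fingers measure 114 mm over their backs; the gripper's body (76 mm by 85 mm) begins 54 mm behind the grasp point. The pads swing forward as they close: fully open they stand 13 mm farther back than shut.
Start: joints at [-1.14, 0.353, 1.633, -0, 1.155, -0.002], TCP at [262.133, -567.375, 210.981] pointing down, gripper open.
Joint ranges: [-2.63, 2.63], [-0.92, 2.1], [0.06, 2.66], [-1.3, 4.44], [0, 2.69], [-3.02, 3.02]. Speed limits (rad/s): [2.22, 2.22, 2.79, 3.14, 3.14, 3.14].

## Interface

Orientations are given as a rotation vector (axis times angle).
In Python, from workcell import r gives the robot as it stands.
- The arm moves only by the tool send_rows, never from a script. Its argument "increments" is a list of rows, each a list of 7 numbers: the opening in per cent of the stroke, from 0 (shut) to 100 (fully open), then the shift along the tool's x, y, z in cm, then the turn, a rotation vector about the tool's x, y, z in rad. In form: [[gripper, tx, ty, tz, wx, wy, wz], ...]. A call has 1 to 10 rows; each row shifts and turns the commanded pose from where the row before left it, along the tool's axes as they then stand; what a row does not reach is not made up. A row lasts 1/8 s, in which the tool goes at most 62.5 mm and 10.7 degrees, less where a joint would pass 70% of its speed; a pose out of reach is approached as far as the arm can. A call is refused whole if a number of a shift passes 6.25 or a number of a turn 0.188, either way. A call with a gripper value outside its range is refused whole. The fingers move at their own pace and stop on an object; the grip force is fixed at half the most. Time passes only in rows, so rows that do not move let the fingers close. It gives the time, the measured TCP pose, the force, the opening and the grip force at its end, in the units of the state.
- r.read_state(): the state, without advancing time (a new reading comes with each control period).
- r.grab_frame(name): name is "scene" or "top"; returns the picture (420x560x3 uint8, red, green, blue); there is no depth.
- r.camera_params(name): a dict with "mtx" (3x3 intrinsics, pixels), "R" (3x3) and "t" (3): a world point X has camera coordinates R X + t. Camera axes: x right, y down, z forward; pixel columns grow to the right and rows downward; lengths in mm; the calibration is good to about 2 mm. A picture is of the moment at which its call begins. camera_params takes no time and is no camera call.
- r.sign_off(): hands the job in; it is judged then, once.
The state is a dict: "t": time; "q": joint angles; "joint_velocities": joint speeds; "effort": joint torques, N m; "position": TCP position; "orientation": TCP orientation; "force": force on the tool from outside, world axes, zero at the start; "wrist_torque": the same for the moment, N m; "finger_gap": finger opening in mm; "finger_force": force on a finger pad.
Only numpy, scipy, OpenCV 4.12 (cv2) and the standard library are available. Lean on these libraries where they do the work, as an engineer would, in place of code of your own. Each camera call takes 0.05 s, during which the arm holds its last target. There are 200 camera calls.

## Task

Take the pressure gauge out of the blue sliding-lid spares case and lay it flat in the orange tray, leaving the tee fitting in the case. First stand the three things in the way (the small carton and the red bottle on the lid, and the black pressure switch in the lid's path) upright on the green board, all three before the lid is moved; then slide the lid open and take out the gauge. When the gauge is in the tray, slide the lid fully shut and stand each of the three back upright exactly where it stood at the start, never tipping one over.

Things in the scene. Friction and masses are not known exactly. Their poses are not given: they have to be found in the camera images.
- case: Blue case fixed to the bench, 200 (x) x 180 (y) x 45 mm; origin at the centre of its underside. Two cells, 192 (x) x 84 (y) mm, centred at y = -44 and +44 mm, floor 4 mm above the bench, divider 26 mm high. Lips 7 mm wide run along both side walls (x = -100, +100 mm), 5 mm above the lid's top. The clear lid's top is 40 mm above the bench; it slides out along the case's +y unless blocked.
- case_lid (a joint): Position of the clear lid in its grooves, m: 0 = fully shut, 0.172 = fully open (a stop); it grows as the lid moves along the case's +y. It uncovers the -y cell first, and both cells when fully open. It cannot lift out. It needs about 2 N and stays where it is left.
- lid_grip (a point): Centre of the top of the black finger grip on the lid, which moves with it: a bar 50 mm along the case's x, 12 mm thick along the case's y, 22 mm high; its top is 62 mm above the bench. Shut, it is at x = -35, y = 0 mm of the case.
- carton: Small white and blue cardboard box, upright, 51 (its x) x 66 (its y) x 86 (z) mm, about 0.16 kg; starts standing on the lid. Origin at the centre of its underside. Grasp across x.
- bottle: Red bottle with a black pointed cap, upright; body 23 (its x) x 40 (its y) mm and 70 mm high, with the cap 108 mm high, 45 g; starts standing on the lid, beside the carton. Origin at the centre of its underside. Grasp the body across x.
- switch: Black round pressure switch standing on end on the bench just beyond the +y end of the case, in the lid's path: 52 mm across, 135 mm high (solid to grip up to 116 mm), about 0.34 kg. Origin at the centre of its underside.
- gauge: Pressure gauge lying on its back in one of the cells, white dial up: black round case 50 mm across, 21 mm thick, brass stem towards its -x; 68 mm long in all, 90 g. Origin on the underside at the middle of the whole length; centre of the round case at x = +9 mm. Starts with its x roughly along the case's y; grasp the round case across its y (30 mm free on either side).
- tee: Black tee fitting with blue collars lying in the other cell, 38 x 54 x 18 mm; to be left where it is. Origin at the middle of its underside.
- board: Green painted board fixed on the bench, 150 (its x) x 250 (its y) mm, its top 30 mm above the bench: the side area. Origin at the centre of its underside.
- tray: Orange shallow tray fixed on the bench, 130 (its x) x 110 (its y) mm; inner floor 30 mm above the bench, walls 3 mm thick and up to 48 mm above the bench. Origin at the centre of its underside.
Mind the look-alikes: they are no part of the job. Of the things like the switch, leave any that is pink, purple or turquoise; of the rest the smaller one is meant.

How it is judged:
By the outcome, as a careful person would: the job done as asked, in the order asked, and still so for the second after the job is handed in, with the robot touching nothing.
It also fails if it takes over 152 s, if anything falls off the work surface, if the arm or the gripper's body presses on something with over 40 N, if the wrist force passes 120 N, or if a joint passes its speed limit or range.

## Working session

There is one attempt and no reset: what is moved stays moved. The work goes in short steps, Python scripts to look and compute and a tool call to move; the robot and the scene stay as the last step left them, time stands still between calls to the robot, and variables do not carry over. Pictures are saved under pics/ and viewed, at most 14 in all, crops included, and the job is handed in when it is done.

Besides the shell and the picture viewer there is one more tool, called after "Request:" as name(argument=value, ...) on one line, values as JSON. send_rows: Moves the arm, as the interface text tells. Its arguments: {"type":"object","properties":{"increments":{"type":"array"}},"required":["increments"]}

```bash
ls; mkdir -p pics; python3 - <<'E'
from workcell import r
import cv2,numpy as np
for n in("scene","top"):
    p=r.camera_params(n);print(n,np.round(p["mtx"],1).tolist(),np.round(p["R"],3).tolist(),np.round(p["t"],1).tolist())
    im=r.grab_frame(n);cv2.imwrite(f"pics/{n}0.png",im[:,:,::-1])
print(r.read_state())
E
```

```text
pics
scene [[428.6, 0.0, 278.5], [0.0, 428.6, 205.0], [0.0, 0.0, 1.0]] [[-0.919, -0.394, -0.012], [-0.234, 0.569, -0.789], [0.318, -0.722, -0.615]] [543.3, 182.6, 839.8]
top [[479.4, 0.0, 282.8], [0.0, 479.4, 203.9], [0.0, 0.0, 1.0]] [[-0.004, -1.0, 0.005], [-0.998, 0.003, -0.061], [0.061, -0.005, -0.998]] [11.7, 592.6, 1376.2]
{'t': 0.1, 'q': array([-1.14040606e+00,  3.53603536e-01,  1.63409946e+00, -1.62409822e-05,
        1.15521767e+00, -2.39956942e-03]), 'joint_velocities': array([-1.01283870e-04, -8.05341857e-04, -2.08153128e-03,  9.52999637e-05,
       -2.92028467e-04, -1.12576166e-06]), 'effort': array([-1.92039961e-04, -6.06357694e+01, -3.42818069e+01, -6.67173299e-05,
        3.91043068e-03, -2.79041711e-05]), 'position': array([ 261.92084741, -566.93524205,  210.30440302]), 'orientation': array([-3.06705731e+00, -6.74263528e-01,  4.65613407e-04]), 'force': array([0.24270721, 0.62798353, 0.14798374]), 'wrist_torque': array([ 0.0513993 , -0.00695909,  0.01566865]), 'finger_force': 0.0, 'finger_gap': 85.77163123232948}
```

View pics/scene0.png

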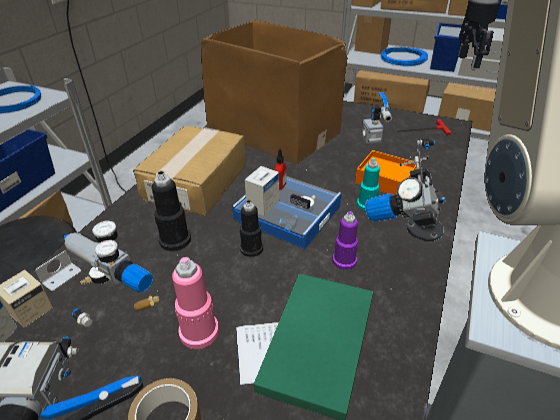

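View pics/top0.png

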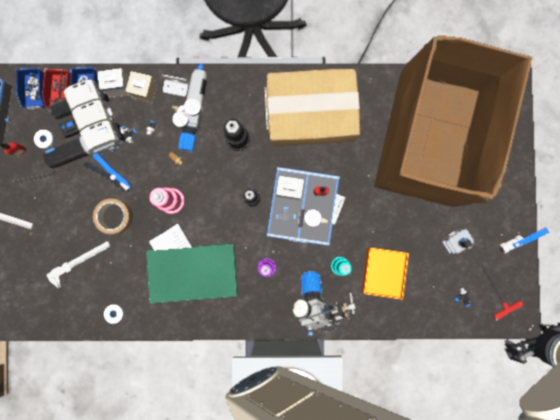

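The scene view shows the carton and red bottle on the case at about (262,190), the black switch at (250,230) and a larger black one at (170,210). In the top view the case is at (303,206), the switch at (251,197), the board at (192,273), the tray at (386,273) and the gauge at (313,217), in the -y cell. I'll zoom in and measure next.

```bash
cat > h.py <<'E'
from workcell import r
import cv2,numpy as np
from scipy.spatial.transform import Rotation as Ro
P={n:r.camera_params(n) for n in("scene","top")}
def ray(n,uv):
    p=P[n];R=np.array(p["R"]);t=np.array(p["t"]);d=R.T@np.linalg.solve(p["mtx"],[uv[0],uv[1],1.]);return -R.T@t,d
def plane(n,uv,z):
    c,d=ray(n,uv);return c+d*(z-c[2])/d[2]
def proj(n,X):
    p=P[n];c=np.array(p["R"])@X+p["t"];c=np.array(p["mtx"])@c;return c[:2]/c[2]
def two(a,b):
    (c1,d1),(c2,d2)=ray("top",a),ray("scene",b)
    A=np.stack([d1,-d2],1);s=np.linalg.lstsq(A,c2-c1,rcond=None)[0]
    p,q=c1+s[0]*d1,c2+s[1]*d2;return (p+q)/2,np.linalg.norm(p-q)
def go(X,yaw):
    """shift (cm, tool axes) and turn about tool z to reach X (mm), tool y axis at world angle yaw"""
    s=r.read_state();R=Ro.from_rotvec(s["orientation"]);M=R.as_matrix()
    a=np.arctan2(M[1,1],M[0,1]);d=(yaw-a+np.pi/2)%np.pi-np.pi/2
    print("tcp",np.round(s["position"],1),"yaw y",round(a,3),"shift cm",np.round(M.T@(np.array(X)-s["position"])/10,2),"turn z",round(-d,3),"tilt",np.round(M[:,2],3),"q6",round(s["q"][5],2))
E
python3 - <<'E'
from h import *
t=cv2.imread("pics/top0.png");s=cv2.imread("pics/scene0.png")
a=cv2.resize(t[155:255,230:350],None,fx=5,fy=5,interpolation=cv2.INTER_CUBIC);cv2.imwrite("pics/tc.png",a)
b=cv2.resize(s[140:260,225:350],None,fx=4.8,fy=4.8,interpolation=cv2.INTER_CUBIC);cv2.imwrite("pics/sc.png",b)
h=cv2.cvtColor(t,cv2.COLOR_BGR2HSV)
def m(lo,hi,z,nm):
    k=cv2.inRange(h,lo,hi);n,l,st,c=cv2.connectedComponentsWithStats(k)
    i=1+np.argmax(st[1:,4]);cs,_=cv2.findContours((l==i).astype(np.uint8),0,1)
    pt=max(cs,key=cv2.contourArea);w=np.array([plane("top",q[0],z)[:2] for q in pt],np.float32)
    print(nm,st[i],c[i],cv2.minAreaRect(w),plane("top",c[i],z)[:2])
m((65,100,30),(85,255,200),30,"board");m((8,180,100),(30,255,255),45,"tray")
E
```

```text
board [ 147  244   90   59 4427] [191.70047436 273.27851818] ((395.241455078125, 270.8726806640625), (146.2678680419922, 247.44033813476562), 4.482147216796875) [394.24380833 270.65666402]
tray [ 362  248   46   51 1635] [386.39327217 274.07033639] ((394.5966796875, -277.5752868652344), (115.691650390625, 129.42088317871094), 81.73950958251953) [ 391.06573042 -282.44847844]
```

View pics/tc.png

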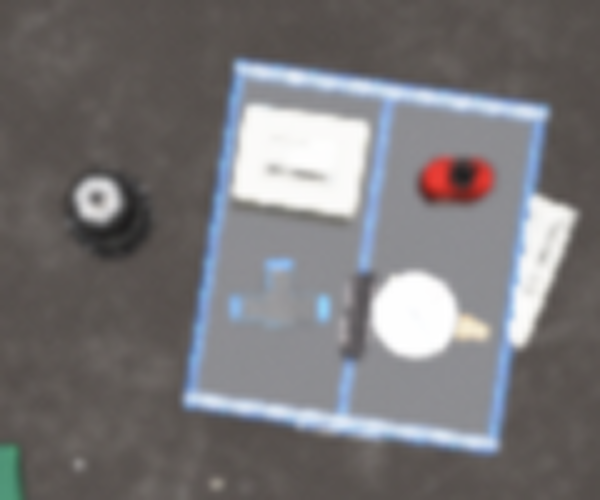

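View pics/sc.png

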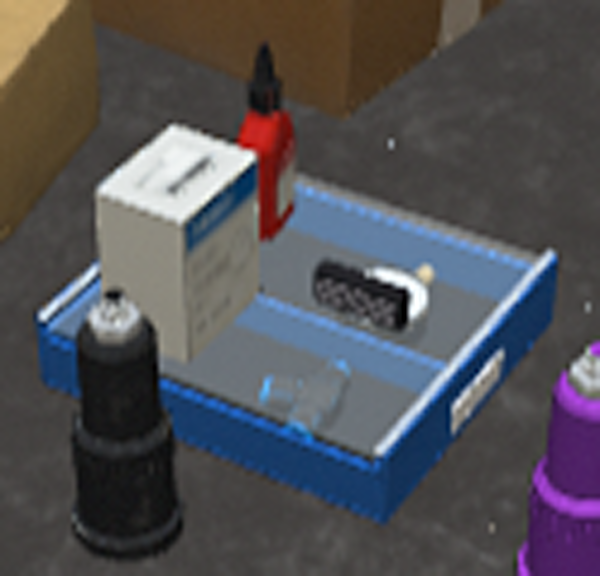

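Top crop: case corners at (237,62), (550,105), (497,452) and (184,405), carton top at (301,160), bottle at (457,180), switch nut at (97,198), gauge dial at (414,314) with the stem pointing right, tee at (280,300). The scene crop agrees. Now I'll measure these.

```bash
python3 - <<'E'
from h import *
f=lambda u,v:((u+.5)/5+229.5,(v+.5)/5+154.5)
g=lambda u,v:((u+.5)/4.8+224.5,(v+.5)/4.8+139.5)
def rect(pts,z,nm):
    w=np.array([plane("top",f(*p),z)[:2] for p in pts],np.float32)
    e=[np.linalg.norm(w[i]-w[i-1]) for i in range(4)];d=(w[0]+w[1]-w[2]-w[3]);
    print(nm,"c",w.mean(0),"sides",np.round(e),"x-axis ang",np.degrees(np.arctan2(d[1],d[0])))
rect([(237,62),(550,105),(497,452),(184,405)],45,"case")
rect([(247,103),(371,123),(355,218),(231,197)],126,"carton")
t=cv2.imread("pics/top0.png");big=cv2.imread("pics/tc.png");h=cv2.cvtColor(big,cv2.COLOR_BGR2HSV)
k=cv2.inRange(h,(0,150,80),(8,255,255))|cv2.inRange(h,(172,150,80),(180,255,255))
cs,_=cv2.findContours(k,0,1);c=max(cs,key=cv2.contourArea);w=np.array([plane("top",f(*q[0]),107)[:2] for q in c],np.float32)
print("bottle",cv2.minAreaRect(w))
print("cap tip",two(f(463,174),g(264,45)))
k=cv2.inRange(h,(0,0,150),(180,60,255));cs,_=cv2.findContours(k,0,1)
for c in cs:
    if cv2.contourArea(c)>1500:
        for z in(25,126):
            w=np.array([plane("top",f(*q[0]),z)[:2] for q in c],np.float32);print("white",z,cv2.minAreaRect(w),np.round(cv2.minEnclosingCircle(w),1) if 0 else cv2.minEnclosingCircle(w))
print("stem",plane("top",f(480,329),14))
print("switch nut",plane("top",f(97,198),130),two(f(97,198),g(111,300)))
# switch base circle in scene: bottom edge front
print("sw base L/R/bottom scene z0",[np.round(plane("scene",g(*q),z)) for q,z in(((70,520),12),((183,515),12),((127,555),0))])
print("grip",plane("top",f(357,316),62))
E
```

```text
case c [585.74146 -47.6964 ] sides [198. 181. 201. 180.] x-axis ang -9.07058
carton c [632.43256   -8.655588] sides [51. 68. 52. 68.] x-axis ang -9.826619
bottle ((623.4108276367188, -93.80712890625), (36.60382843017578, 19.96514320373535), 87.96418762207031)
cap tip (array([624.60712881, -93.16151244, 147.13023582]), np.float64(3.9004695124041437))
white 25 ((576.4068603515625, -142.87582397460938), (29.31178855895996, 92.07038879394531), 70.45989990234375) ((577.5341186523438, -139.69940185546875), 46.86445617675781)
white 126 ((571.4279174804688, -131.23529052734375), (27.173505783081055, 85.35380554199219), 70.45985412597656) ((572.4730224609375, -128.29058837890625), 43.445674896240234)
white 25 ((585.6351928710938, -47.879730224609375), (184.89736938476562, 207.2991943359375), 81.1641616821289) ((587.0707397460938, -48.159271240234375), 135.7028045654297)
white 126 ((579.9830932617188, -43.169227600097656), (171.4090118408203, 192.17660522460938), 81.1641616821289) ((581.31396484375, -43.42835998535156), 125.80322265625)
stem [ 544.26442053 -114.66047805   14.        ]
switch nut [612.06753328 100.71022275 130.        ] (array([613.47995114, 101.35893842, 129.9773077 ]), np.float64(3.08818551249286))
sw base L/R/bottom scene z0 [array([633., 123.,  12.]), array([586., 100.,  12.]), array([605., 122.,   0.])]
grip [550.56927704 -41.01672298  62.        ]
```

```bash
python3 - <<'E'
from h import *
go([612.5,101,215],np.radians(-9))
go([612.5,101,66],np.radians(-9))
E
```

```text
tcp [ 261.9 -566.9  210.3] yaw y -1.138 shift cm [ 59.84 -45.93  -0.41] turn z -0.981 tilt [-0.001  0.001 -1.   ] q6 -0.0
tcp [ 261.9 -566.9  210.3] yaw y -1.138 shift cm [ 59.84 -45.91  14.49] turn z -0.981 tilt [-0.001  0.001 -1.   ] q6 -0.0
```

Request:
send_rows(increments=[[100, 4.28, -3.28, 0, 0, 0, 0], [100, 4.28, -3.28, 0, 0, 0, 0], [100, 4.28, -3.28, 0, 0, 0, 0], [100, 4.28, -3.28, 0, 0, 0, 0], [100, 4.28, -3.28, 0, 0, 0, 0], [100, 4.28, -3.28, 0, 0, 0, 0], [100, 4.28, -3.28, 0, 0, 0, 0], [100, 4.28, -3.28, 0, 0, 0, 0], [100, 4.28, -3.28, 0, 0, 0, 0], [100, 4.28, -3.28, 0, 0, 0, 0]])

```text
t: 1.35
position: [513.5, -88.4, 210.9]
orientation: [3.068, 0.675, -0.0]
force: [1.1, -0.1, 0.0]
finger_gap: 85.4
finger_force: 0.0
```

Request:
send_rows(increments=[[100, 4.28, -3.28, 0, 0, 0, 0], [100, 4.28, -3.28, 0, 0, 0, 0], [100, 4.28, -3.28, 0, 0, 0, 0], [100, 4.28, -3.28, 0, 0, 0, 0], [100, 0, 0, 0, 0, 0, -0.17], [100, 0, 0, 0, 0, 0, -0.17], [100, 0, 0, 0, 0, 0, -0.17], [100, 0, 0, 0, 0, 0, -0.17], [100, 0, 0, 0, 0, 0, -0.15], [100, 0, 0, 0, 0, 0, -0.15]])

```text
t: 2.6
position: [613.2, 100.8, 210.6]
orientation: [-2.384, -2.045, 0.001]
force: [-0.0, -0.0, -0.2]
finger_gap: 85.2
finger_force: 0.0
```

```bash
python3 - <<'E'
from h import *
go([612.5,101,66],np.radians(-9))
E
```

```text
tcp [613.2 100.8 210.6] yaw y -0.153 shift cm [ 1.000e-02 -6.000e-02  1.446e+01] turn z 0.004 tilt [-0.001 -0.    -1.   ] q6 0.31
```

Request:
send_rows(increments=[[100, 0, 0, 3.2, 0, 0, 0], [100, 0, 0, 3.2, 0, 0, 0], [100, 0, 0, 3.2, 0, 0, 0], [100, 0, 0, 3.0, 0, 0, 0], [100, 0, 0, 1.8, 0, 0, 0], [100, 0, 0, 0, 0, 0, 0], [0, 0, 0, 0, 0, 0, 0], [0, 0, 0, 0, 0, 0, 0], [0, 0, 0, 0, 0, 0, 0], [0, 0, 0, 0, 0, 0, 0]])

```text
t: 3.85
position: [614.3, 101.0, 68.6]
orientation: [2.389, 2.039, 0.003]
force: [-1.1, 0.8, 4.8]
finger_gap: 50.3
finger_force: 61.7
```

```bash
python3 - <<'E'
from h import *
s=r.read_state();print(s["finger_gap"],s["finger_force"],s["force"],s["position"])
a=r.grab_frame("scene")[80:280,180:380];b=r.grab_frame("top")[130:290,150:350]
b=np.pad(b,((0,40),(0,0),(0,0)))
cv2.imwrite("pics/g1.png",cv2.resize(np.hstack([a,b])[:,:,::-1],(800,400)))
E
```

```text
50.29683693163277 61.68045401573181 [-1.09988054  0.81191752  4.78297655] [614.32214271 101.00027435  68.6171848 ]
```

View pics/g1.png

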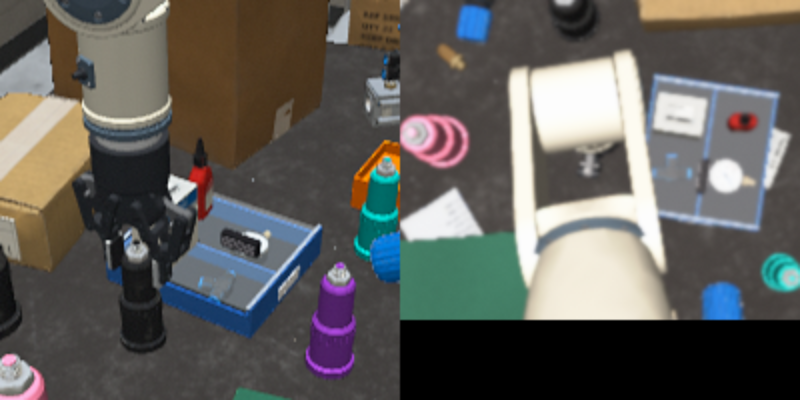

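The gripper has the switch at gap 50 mm and it is still upright at about (140,300) in the left picture. Next I lift it and carry it to the board.

Request:
send_rows(increments=[[0, 0, 0, -1.5, 0, 0, 0], [0, 0, 0, -2.5, 0, 0, 0], [0, 0, 0, -2.5, 0, 0, 0], [0, 0, 0, -2.5, 0, 0, 0], [0, 0, 0, -1, 0, 0, 0], [0, 0, 0, 0, 0, 0, 0]])

```text
t: 4.7
position: [613.8, 100.8, 167.8]
orientation: [2.389, 2.039, 0.002]
force: [-0.3, 0.3, -2.6]
finger_gap: 50.8
finger_force: 62.9
```

```bash
python3 - <<'E'
from h import *
go([400,335,166.6],-.153)
s=r.read_state();print(s["finger_gap"],s["force"])
E
```

```text
tcp [613.8 100.8 167.8] yaw y -0.158 shift cm [ 19.76 -24.8    0.1 ] turn z -0.005 tilt [ 0.001  0.    -1.   ] q6 0.32
50.84925948604349 [-0.31308434  0.25164898 -2.56615224]
```

Request:
send_rows(increments=[[0, 1.0, -1.24, 0, 0, 0, 0], [0, 2.2, -2.76, 0, 0, 0, 0], [0, 2.2, -2.76, 0, 0, 0, 0], [0, 2.2, -2.76, 0, 0, 0, 0], [0, 2.2, -2.76, 0, 0, 0, 0], [0, 2.2, -2.76, 0, 0, 0, 0], [0, 2.2, -2.76, 0, 0, 0, 0], [0, 2.2, -2.76, 0, 0, 0, 0], [0, 2.2, -2.76, 0, 0, 0, 0], [0, 1.2, -1.5, 0, 0, 0, 0]])

```text
t: 5.95
position: [397.2, 336.1, 166.1]
orientation: [-2.388, -2.041, 0.003]
force: [0.5, 1.0, -2.1]
finger_gap: 50.6
finger_force: 63.1
```

Request:
send_rows(increments=[[0, 0, 0, 1.5, 0, 0, 0], [0, 0, 0, 2.2, 0, 0, 0], [0, 0, 0, 1.6, 0, 0, 0], [0, 0, 0, 0.8, 0, 0, 0], [0, 0, 0, 0.4, 0, 0, 0], [0, 0, 0, 0.3, 0, 0, 0], [0, 0, 0, 0, 0, 0, 0]])

```text
t: 6.82
position: [399.7, 335.5, 99.2]
orientation: [2.39, 2.039, 0.001]
force: [0.8, 0.3, -3.0]
finger_gap: 50.6
finger_force: 63.2
```

Request:
send_rows(increments=[[0, 0, 0, 0.1, 0, 0, 0], [0, 0, 0, 0.1, 0, 0, 0], [0, 0, 0, 0, 0, 0, 0]])

```text
t: 7.2
position: [399.9, 336.0, 98.6]
orientation: [-2.39, -2.039, -0.003]
force: [-4.5, -0.4, 11.4]
finger_gap: 50.6
finger_force: 64.9
```

Request:
send_rows(increments=[[100, 0, 0, 0, 0, 0, 0], [100, 0, 0, 0, 0, 0, 0], [100, 0, 0, 0, 0, 0, 0], [100, 0, 0, -3, 0, 0, 0], [100, 0, 0, -5, 0, 0, 0], [100, 0, 0, -5, 0, 0, 0], [100, 0, 0, -2, 0, 0, 0]])

```text
t: 8.07
position: [400.6, 336.2, 250.1]
orientation: [2.39, 2.039, 0.007]
force: [0.2, -0.0, -0.3]
finger_gap: 85.6
finger_force: 0.0
```

```bash
python3 - <<'E'
from h import *
go([632.4,-8.7,240],np.radians(-9.5))
E
```

```text
tcp [400.6 336.2 250.1] yaw y -0.158 shift cm [-30.42  28.32   0.99] turn z 0.008 tilt [ 0.003  0.003 -1.   ] q6 0.85
```

Request:
send_rows(increments=[[100, -3.04, 2.83, 0, 0, 0, 0], [100, -3.04, 2.83, 0, 0, 0, 0], [100, -3.04, 2.83, 0, 0, 0, 0], [100, -3.04, 2.83, 0, 0, 0, 0], [100, -3.04, 2.83, 0, 0, 0, 0], [100, -3.04, 2.83, 0, 0, 0, 0], [100, -3.04, 2.83, 0, 0, 0, 0], [100, -3.04, 2.83, 0, 0, 0, 0], [100, -3.04, 2.83, 0, 0, 0, 0.01], [100, -3.04, 2.83, 0, 0, 0, 0]])

```text
t: 9.32
position: [631.4, -10.8, 246.8]
orientation: [-2.4, -2.027, 0.0]
force: [0.6, 1.5, -0.1]
finger_gap: 85.5
finger_force: 0.0
```

```bash
python3 - <<'E'
from h import *
import time
go([632.4,-8.7,78],np.radians(-9.5))
b=r.grab_frame("scene")[100:420,180:400];cv2.imwrite("pics/s2.png",cv2.resize(b[:,:,::-1],None,fx=1.8,fy=1.8))
E
```

```text
tcp [631.4 -10.8 246.8] yaw y -0.168 shift cm [ 0.23  0.06 16.88] turn z -0.002 tilt [-0.  0. -1.] q6 0.15
```

View pics/s2.png

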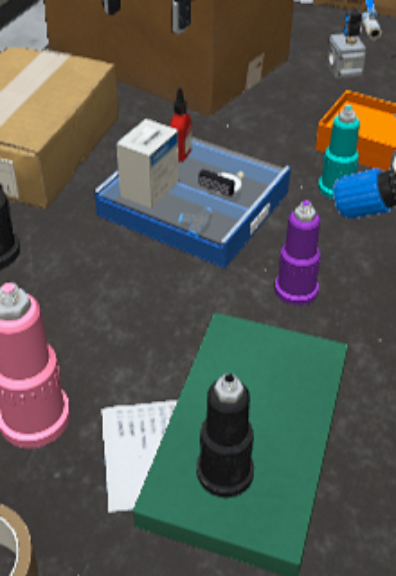

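The switch stands upright on the board at (226,450) in this crop, and the carton and bottle are untouched.

Request:
send_rows(increments=[[100, 0, 0, 3, 0, 0, 0], [100, 0, 0, 3, 0, 0, 0], [100, 0, 0, 2.5, 0, 0, 0], [100, 0, 0, 0, 0, 0, 0], [100, 0, 0, 0, 0, 0, 0]])

```text
t: 10.0
position: [631.4, -9.5, 162.9]
orientation: [2.399, 2.027, 0.001]
force: [-0.5, -0.2, 0.1]
finger_gap: 85.5
finger_force: 0.0
```

```bash
python3 - <<'E'
from h import *
go([632.4,-8.7,78],np.radians(-9.5))
E
```

```text
tcp [631.4  -9.5 162.9] yaw y -0.168 shift cm [0.1  0.08 8.49] turn z -0.002 tilt [ 0.001 -0.    -1.   ] q6 0.15
```

Request:
send_rows(increments=[[100, 0.1, 0.1, 2.5, 0, 0, 0], [100, 0, 0, 3, 0, 0, 0], [100, 0, 0, 2, 0, 0, 0], [100, 0, 0, 1, 0, 0, 0], [100, 0, 0, 0, 0, 0, 0], [0, 0, 0, 0, 0, 0, 0], [0, 0, 0, 0, 0, 0, 0], [0, 0, 0, 0, 0, 0, 0], [0, 0, 0, 0, 0, 0, 0]])

```text
t: 11.12
position: [632.8, -8.8, 78.1]
orientation: [2.399, 2.026, 0.002]
force: [-0.4, 0.1, 6.2]
finger_gap: 49.1
finger_force: 61.6
```

Request:
send_rows(increments=[[0, 0, 0, -1, 0, 0, 0], [0, 0, 0, -2.5, 0, 0, 0], [0, 0, 0, -3.5, 0, 0, 0], [0, 0, 0, -3.5, 0, 0, 0], [0, 0, 0, -1.5, 0, 0, 0], [0, 0, 0, 0, 0, 0, 0]])

```text
t: 11.88
position: [632.3, -8.8, 197.7]
orientation: [2.399, 2.027, 0.002]
force: [0.9, -0.2, -3.1]
finger_gap: 49.3
finger_force: 62.7
```

```bash
python3 - <<'E'
from h import *
go([400,195,200],np.radians(-9.5))
E
```

```text
tcp [632.3  -8.8 197.7] yaw y -0.168 shift cm [ 16.21 -26.31  -0.27] turn z -0.002 tilt [ 0.002 -0.    -1.   ] q6 0.15
```

Request:
send_rows(increments=[[0, 0.8, -1.3, 0, 0, 0, 0], [0, 1.8, -2.9, 0, 0, 0, 0], [0, 1.8, -2.9, 0, 0, 0, 0], [0, 1.8, -2.9, 0, 0, 0, 0], [0, 1.8, -2.9, 0, 0, 0, 0], [0, 1.8, -2.9, 0, 0, 0, 0], [0, 1.8, -2.9, 0, 0, 0, 0], [0, 1.8, -2.9, 0, 0, 0, 0], [0, 1.8, -2.9, 0, 0, 0, 0], [0, 1.0, -1.8, 0, 0, 0, 0]])

```text
t: 13.12
position: [396.7, 195.3, 195.5]
orientation: [-2.398, -2.028, 0.005]
force: [0.7, 0.2, -3.3]
finger_gap: 49.2
finger_force: 62.7
```

Request:
send_rows(increments=[[0, 0, 0, 1.5, 0, 0, 0], [0, 0, 0, 3, 0, 0, 0], [0, 0, 0, 3.5, 0, 0, 0], [0, 0, 0, 3, 0, 0, 0], [0, 0, 0, 1.2, 0, 0, 0], [0, 0, 0, 0.3, 0, 0, 0], [0, 0, 0, 0, 0, 0, 0], [0, 0, 0, 0, 0, 0, 0]])

```text
t: 14.12
position: [400.5, 195.2, 72.8]
orientation: [2.4, 2.027, 0.003]
force: [0.8, 0.7, -2.5]
finger_gap: 49.4
finger_force: 62.7
```

Request:
send_rows(increments=[[0, 0, 0, 0.25, 0, 0, 0], [0, 0, 0, 0.15, 0, 0, 0], [0, 0, 0, 0.1, 0, 0, 0], [0, 0, 0, 0, 0, 0, 0]])

```text
t: 14.62
position: [400.1, 195.1, 68.0]
orientation: [2.4, 2.027, 0.001]
force: [-2.5, -2.7, 15.9]
finger_gap: 49.2
finger_force: 64.8
```

Request:
send_rows(increments=[[100, 0, 0, 0, 0, 0, 0], [100, 0, 0, 0, 0, 0, 0], [100, 0, 0, 0, 0, 0, 0], [100, 0, 0, -3, 0, 0, 0], [100, 0, 0, -5, 0, 0, 0], [100, 0, 0, -5, 0, 0, 0], [100, 0, 0, -4, 0, 0, 0], [100, 0, 0, 0, 0, 0, 0]])

```text
t: 15.62
position: [401.5, 195.8, 239.9]
orientation: [2.399, 2.026, 0.009]
force: [0.4, 0.7, -0.1]
finger_gap: 85.6
finger_force: 0.0
```

```bash
python3 - <<'E'
from h import *
go([624,-93.5,200],np.radians(-2))
E
```

```text
tcp [401.5 195.8 239.9] yaw y -0.168 shift cm [-24.82  26.75   4.03] turn z -0.133 tilt [ 0.005  0.003 -1.   ] q6 0.62
```

Request:
send_rows(increments=[[100, -2.76, 2.97, 0, 0, 0, 0], [100, -2.76, 2.97, 0, 0, 0, 0], [100, -2.76, 2.97, 0, 0, 0, 0], [100, -2.76, 2.97, 0, 0, 0, 0], [100, -2.76, 2.97, 0, 0, 0, 0], [100, -2.76, 2.97, 0, 0, 0, 0], [100, -2.76, 2.97, 0, 0, 0, 0], [100, -2.76, 2.97, 1, 0, 0, 0], [100, -2.74, 2.99, 1, 0, 0, 0], [100, 0, 0, 2, 0, 0, -0.133]])

```text
t: 16.88
position: [623.2, -96.8, 195.1]
orientation: [2.259, 2.182, -0.0]
force: [0.2, 0.3, -0.1]
finger_gap: 85.2
finger_force: 0.0
```

Request:
send_rows(increments=[[100, 0, 0, 1.5, 0, 0, 0], [100, 0, 0, 0, 0, 0, 0], [100, 0, 0, 0, 0, 0, 0]])

```text
t: 17.25
position: [622.1, -94.1, 182.3]
orientation: [2.261, 2.181, 0.0]
force: [0.1, -0.3, -0.2]
finger_gap: 85.6
finger_force: 0.0
```

```bash
python3 - <<'E'
from h import *
go([624,-93.5,78],np.radians(-2))
E
```

```text
tcp [622.1 -94.1 182.3] yaw y -0.036 shift cm [ 0.07  0.18 10.43] turn z -0.001 tilt [ 0. -0. -1.] q6 -0.12
```

Request:
send_rows(increments=[[100, 0.1, 0.15, 2.5, 0, 0, 0], [100, 0, 0, 3, 0, 0, 0], [100, 0, 0, 3, 0, 0, 0], [100, 0, 0, 1.4, 0, 0, 0], [100, 0, 0, 0.5, 0, 0, 0], [0, 0, 0, 0, 0, 0, 0], [0, 0, 0, 0, 0, 0, 0], [0, 0, 0, 0, 0, 0, 0], [0, 0, 0, 0, 0, 0, 0], [0, 0, 0, 0, 0, 0, 0]])

```text
t: 18.5
position: [624.2, -93.7, 78.7]
orientation: [2.259, 2.181, 0.001]
force: [0.8, 0.2, 4.9]
finger_gap: 17.3
finger_force: 57.9
```

```bash
python3 - <<'E'
from h import *
s=r.read_state();print(s["finger_gap"],s["finger_force"],s["force"])
a=r.grab_frame("scene")[80:280,180:380]
cv2.imwrite("pics/g3.png",cv2.resize(a[:,:,::-1],(600,600)))
go([400,268,200],-.036)
E
```

```text
17.34918445562225 57.901230698043946 [0.82536256 0.23605921 4.86797262]
tcp [624.2 -93.7  78.7] yaw y -0.035 shift cm [ 35.36 -23.65 -12.17] turn z 0.001 tilt [ 0.001 -0.    -1.   ] q6 -0.12
```

View pics/g3.png

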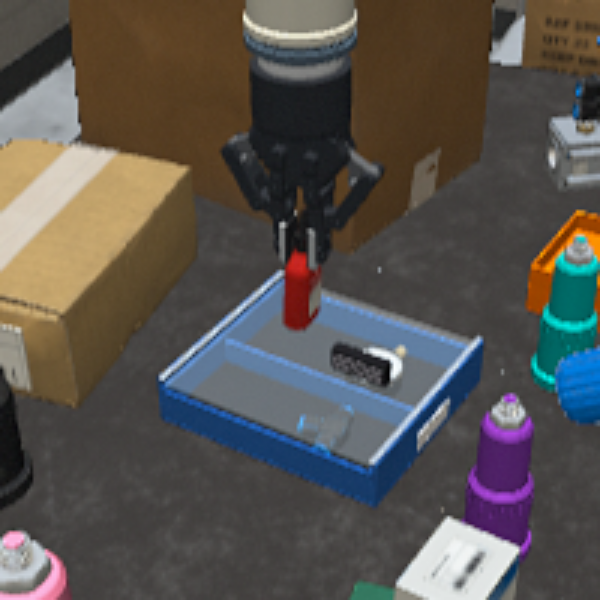

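The fingers hold the bottle's upper body at (300,260), with the bottle upright. I'll test the grip with a small lift.

Request:
send_rows(increments=[[0, 0, 0, -0.5, 0, 0, 0], [0, 0, 0, -1, 0, 0, 0], [0, 0, 0, -2, 0, 0, 0], [0, 0, 0, -1, 0, 0, 0], [0, 0, 0, 0, 0, 0, 0], [0, 0, 0, 0, 0, 0, 0]])

```text
t: 19.3
position: [623.3, -93.5, 122.8]
orientation: [-2.26, -2.182, 0.0]
force: [0.7, -0.3, -0.3]
finger_gap: 17.1
finger_force: 57.4
```

```bash
python3 - <<'E'
from h import *
s=r.read_state();print(s["finger_gap"],s["finger_force"],s["force"])
a=r.grab_frame("scene")[80:280,180:380]
cv2.imwrite("pics/g4.png",cv2.resize(a[:,:,::-1],(600,600)))
E
```

```text
17.09170775813465 57.400118241494056 [ 0.6513045  -0.25813019 -0.29897083]
```

View pics/g4.png

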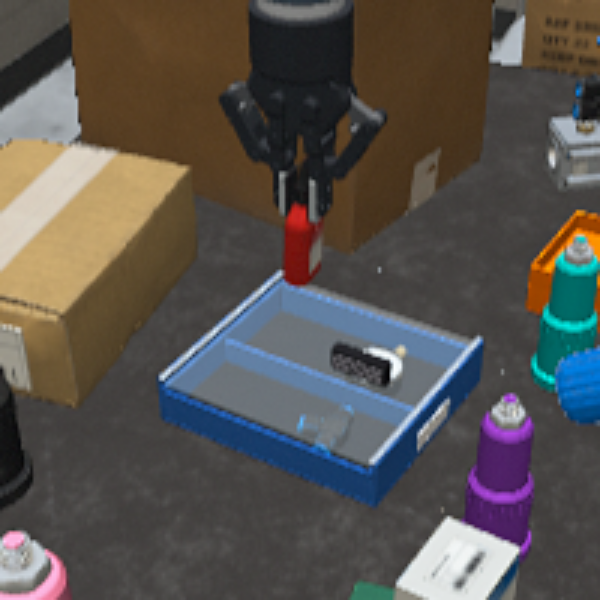

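The bottle lifted cleanly and hangs upright at (300,245). I'll carry it to between the carton and the switch.

```bash
python3 - <<'E'
from h import *
go([400,260,190],-.036)
E
```

```text
tcp [623.1 -93.5 122.6] yaw y -0.035 shift cm [ 34.55 -23.54  -6.72] turn z 0.001 tilt [-0.001  0.    -1.   ] q6 -0.12
```

Request:
send_rows(increments=[[0, 0, 0, -2.5, 0, 0, 0], [0, 0, 0, -4, 0, 0, 0], [0, 2, -1.4, -1, 0, 0, 0], [0, 4, -2.7, 0, 0, 0, 0], [0, 4.2, -2.85, 0, 0, 0, 0], [0, 4.2, -2.85, 0, 0, 0, 0], [0, 4.2, -2.85, 0, 0, 0, 0], [0, 4.2, -2.85, 0, 0, 0, 0], [0, 4.2, -2.85, 0, 0, 0, 0], [0, 4.2, -2.85, 0, 0, 0, 0]])

```text
t: 20.6
position: [419.9, 226.8, 196.9]
orientation: [-2.259, -2.182, 0.003]
force: [1.0, 1.2, 0.1]
finger_gap: 17.4
finger_force: 57.5
```

Request:
send_rows(increments=[[0, 2.2, -1.5, 0, 0, 0, 0], [0, 1.15, -0.84, 0, 0, 0, 0], [0, 0, 0, 0, 0, 0, 0], [0, 0, 0, 2, 0, 0, 0], [0, 0, 0, 4, 0, 0, 0], [0, 0, 0, 4, 0, 0, 0], [0, 0, 0, 1.5, 0, 0, 0], [0, 0, 0, 0, 0, 0, 0]])

```text
t: 21.6
position: [400.3, 259.2, 82.5]
orientation: [-2.261, -2.181, 0.003]
force: [0.2, 0.2, 0.0]
finger_gap: 17.4
finger_force: 57.5
```

Request:
send_rows(increments=[[0, 0, 0, 0.8, 0, 0, 0], [0, 0, 0, 0.3, 0, 0, 0], [0, 0, 0, 0.1, 0, 0, 0], [0, 0, 0, 0.1, 0, 0, 0], [0, 0, 0, 0, 0, 0, 0]])

```text
t: 22.22
position: [400.4, 260.0, 70.1]
orientation: [2.26, 2.182, 0.0]
force: [0.5, -0.7, -0.4]
finger_gap: 17.7
finger_force: 57.5
```

Request:
send_rows(increments=[[0, 0, 0, 0.1, 0, 0, 0], [0, 0, 0, 0.1, 0, 0, 0], [0, 0, 0, 0, 0, 0, 0]])

```text
t: 22.6
position: [400.7, 260.2, 68.6]
orientation: [2.26, 2.182, 0.001]
force: [-0.7, -0.2, 9.2]
finger_gap: 17.3
finger_force: 58.3
```

Request:
send_rows(increments=[[100, 0, 0, 0, 0, 0, 0], [100, 0, 0, 0, 0, 0, 0], [100, 0, 0, 0, 0, 0, 0], [100, 0, 0, -3, 0, 0, 0], [100, 0, 0, -5, 0, 0, 0], [100, 0, 0, -5, 0, 0, 0], [100, 0, 0, -2, 0, 0, 0], [100, 0, 0, 0, 0, 0, 0]])

```text
t: 23.6
position: [401.2, 260.5, 219.3]
orientation: [2.26, 2.182, 0.005]
force: [0.7, -0.1, -0.5]
finger_gap: 85.7
finger_force: 0.0
```

```bash
python3 - <<'E'
from h import *
go([551,-42,150],np.radians(81))
a=r.grab_frame("scene")[100:420,180:400];b=r.grab_frame("top")[150:310,140:250]
b=cv2.resize(b,(220,320))
cv2.imwrite("pics/g5.png",cv2.resize(np.hstack([a,b])[:,:,::-1],None,fx=1.8,fy=1.8))
E
```

```text
tcp [401.2 260.5 219.3] yaw y -0.035 shift cm [-29.72  16.01   6.92] turn z -1.449 tilt [ 0.003  0.002 -1.   ] q6 0.61
```

View pics/g5.png

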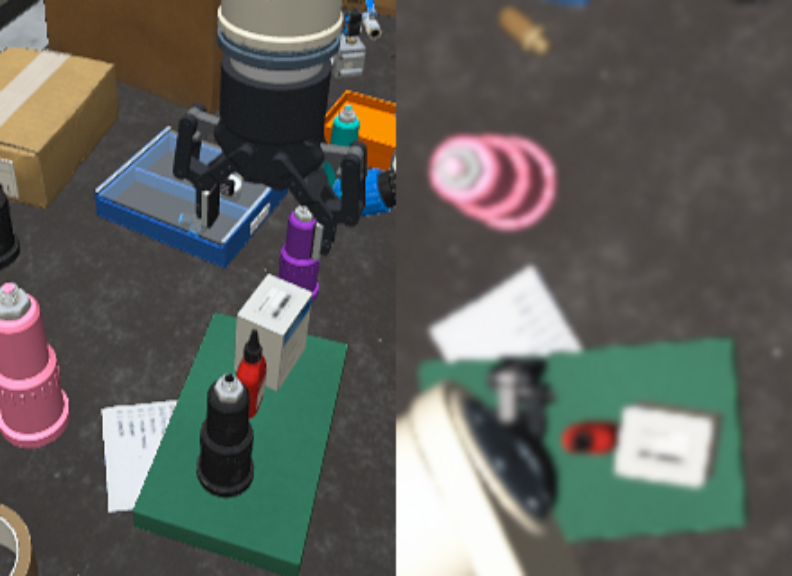

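All three stand upright on the board: switch (226,450), bottle (250,380), carton (273,330). Next the lid grip.

Request:
send_rows(increments=[[100, -3.3, 1.78, 0, 0, 0, 0], [100, -3.3, 1.78, 0, 0, 0, 0], [100, -3.3, 1.78, 0, 0, 0, 0], [100, -3.3, 1.78, 0, 0, 0, 0], [100, -3.3, 1.78, 0, 0, 0, 0], [100, -3.3, 1.78, 0, 0, 0, 0], [100, -3.3, 1.78, 0, 0, 0, 0], [100, -3.3, 1.78, 0, 0, 0, 0], [100, -3.3, 1.78, 0, 0, 0, 0], [100, 0, 0, 0, 0, 0, -0.15]])

```text
t: 24.95
position: [550.1, -44.6, 215.7]
orientation: [-2.088, -2.344, 0.003]
force: [-0.4, -0.0, -0.6]
finger_gap: 85.6
finger_force: 0.0
```

Request:
send_rows(increments=[[100, 0, 0, 1, 0, 0, -0.165], [100, 0, 0, 1, 0, 0, -0.165], [100, 0, 0, 1, 0, 0, -0.165], [100, 0, 0, 1, 0, 0, -0.165], [100, 0, 0, 1, 0, 0, -0.165], [100, 0, 0, 1, 0, 0, -0.165], [100, 0, 0, 1, 0, 0, -0.165], [100, 0, 0, 1, 0, 0, -0.145], [100, 0, 0, 0, 0, 0, 0]])

```text
t: 26.08
position: [548.4, -42.3, 135.6]
orientation: [-0.246, -3.128, -0.0]
force: [-0.1, -0.2, -0.3]
finger_gap: 85.3
finger_force: 0.0
```

```bash
python3 - <<'E'
from h import *
go([551,-42,46],np.radians(81))
E
```

```text
tcp [548.4 -42.3 135.6] yaw y 1.414 shift cm [-0.29  0.07  8.96] turn z 0.0 tilt [-0.004  0.    -1.   ] q6 -1.49
```

Request:
send_rows(increments=[[100, -0.3, 0.05, 2.5, 0, 0, 0], [100, 0, 0, 3, 0, 0, 0], [100, 0, 0, 2.4, 0, 0, 0], [100, 0, 0, 1, 0, 0, 0], [0, 0, 0, 0, 0, 0, 0], [0, 0, 0, 0, 0, 0, 0], [0, 0, 0, 0, 0, 0, 0], [0, 0, 0, 0, 0, 0, 0], [0, 0, 0, 0, 0, 0, 0]])

```text
t: 27.2
position: [553.3, -42.4, 49.3]
orientation: [0.245, 3.132, 0.0]
force: [0.0, -0.3, -0.7]
finger_gap: 0.2
finger_force: 0.0
```

```bash
python3 - <<'E'
from h import *
a=r.grab_frame("scene")[130:280,210:350]
cv2.imwrite("pics/g6.png",cv2.resize(a[:,:,::-1],None,fx=4,fy=4,interpolation=cv2.INTER_CUBIC))
go([551,-42,46],np.radians(81))
E
```

```text
tcp [553.2 -42.5  49.2] yaw y 1.415 shift cm [0.23 0.01 0.32] turn z 0.001 tilt [ 0. -0. -1.] q6 -1.49
```

View pics/g6.png

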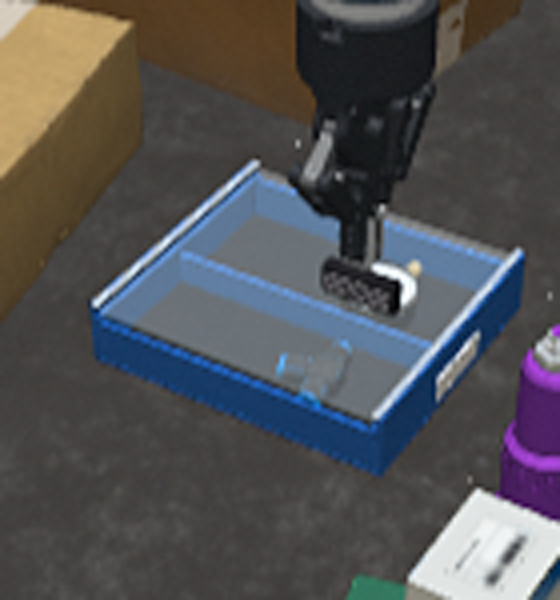

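```bash
python3 - <<'E'
from h import *
for z in (40,62): print(z,[np.round((proj("scene",np.array([551+a*.9875+b*.158,-42-a*.158+b*.9875,z]))-[210,130])*4) for a in(-25,25) for b in(-6,6)])
s=r.read_state();print("tcp",(proj("scene",s["position"])-[210,130])*4, s["force"],s["finger_gap"])
b=r.grab_frame("top")[155:255,230:350];cv2.imwrite("pics/g7.png",cv2.resize(b[:,:,::-1],None,fx=5,fy=5))
E
```

```text
40 [array([405., 305.]), array([395., 316.]), array([333., 279.]), array([322., 289.])]
62 [array([407., 276.]), array([397., 286.]), array([333., 249.]), array([322., 259.])]
tcp [360.53728117 283.39935436] [-0.0275892   0.53698137 -0.08773035] 0.10489052940921435
```

The crop shows closed fingertips ending at about (360,262), on top of the bar rather than around it. So the tips sit higher than I assumed. I'll find the tip height by touching the lid beside the bar with the fingers shut.

Request:
send_rows(increments=[[0, 0, 0, -1.5, 0, 0, 0], [0, 0, -3.5, 0, 0, 0, 0], [0, 0, 0, 1.5, 0, 0, 0], [0, 0, 0, 0.4, 0, 0, 0], [0, 0, 0, 0.2, 0, 0, 0], [0, 0, 0, 0, 0, 0, 0]])

```text
t: 28.05
position: [547.7, -76.5, 42.9]
orientation: [-0.243, -3.132, -0.0]
force: [0.2, 0.0, -0.4]
finger_gap: -0.0
finger_force: 0.0
```

Request:
send_rows(increments=[[0, 0, 0, 0.15, 0, 0, 0], [0, 0, 0, 0.15, 0, 0, 0], [0, 0, 0, 0, 0, 0, 0]])

```text
t: 28.42
position: [547.6, -77.0, 39.9]
orientation: [-0.244, -3.132, -0.0]
force: [0.7, 0.5, -0.7]
finger_gap: -0.0
finger_force: 0.0
```

Request:
send_rows(increments=[[0, 0, 0, 0.15, 0, 0, 0], [0, 0, 0, 0.15, 0, 0, 0], [0, 0, 0, 0, 0, 0, 0]])

```text
t: 28.8
position: [547.6, -77.0, 36.8]
orientation: [-0.245, -3.132, -0.0]
force: [-0.2, 0.5, -0.2]
finger_gap: 0.2
finger_force: 0.0
```

Request:
send_rows(increments=[[0, 0, 0, 0.15, 0, 0, 0], [0, 0, 0, 0.15, 0, 0, 0], [0, 0, 0, 0, 0, 0, 0]])

```text
t: 29.18
position: [547.6, -77.0, 33.8]
orientation: [-0.245, -3.132, -0.0]
force: [-0.2, 0.2, 0.6]
finger_gap: 0.0
finger_force: 0.0
```

```bash
python3 - <<'E'
from h import *
a=r.grab_frame("scene")[130:280,210:350]
cv2.imwrite("pics/g8.png",cv2.resize(a[:,:,::-1],None,fx=4,fy=4,interpolation=cv2.INTER_CUBIC))
s=r.read_state();print("tcp",(proj("scene",s["position"])-[210,130])*4, s["position"],s["force"],s["finger_gap"])
E
```

```text
tcp [388.81333732 273.67335877] [547.65321766 -77.01504011  33.8939224 ] [-0.37466419 -0.17275883  0.22599698] -0.017290516857244274
```

View pics/g8.png

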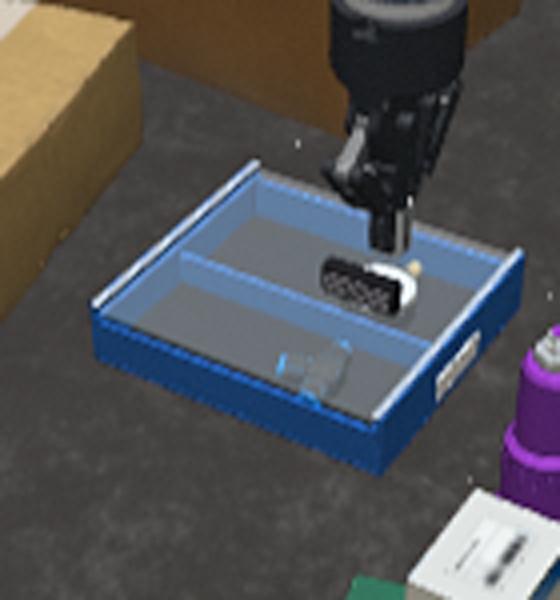

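Shut fingertips show at (388,250) while the TCP projects to (389,274), so the real tips are about 18 mm behind the TCP. I'll reopen and go 20 mm lower around the bar.

Request:
send_rows(increments=[[100, 0, 0, -2.5, 0, 0, 0], [100, 0, 0, -1.5, 0, 0, 0], [100, -0.2, 3.5, 0, 0, 0, 0], [100, 0, 0, 0, 0, 0, 0], [100, 0, 0, 2.5, 0, 0, 0], [100, 0, 0, 1.5, 0, 0, 0], [100, 0, 0, 0.5, 0, 0, 0], [100, 0, 0, 0.2, 0, 0, 0], [100, 0, 0, 0, 0, 0, 0]])

```text
t: 30.35
position: [555.3, -42.9, 27.3]
orientation: [0.245, 3.132, -0.0]
force: [-0.0, 0.3, -0.0]
finger_gap: 85.2
finger_force: 0.0
```

Request:
send_rows(increments=[[0, 0, 0, 0, 0, 0, 0], [0, 0, 0, 0, 0, 0, 0], [0, 0, 0, 0, 0, 0, 0], [0, 0, 0, 0, 0, 0, 0], [0, 0, 0, 0, 0, 0, 0]])

```text
t: 30.98
position: [555.2, -42.4, 27.3]
orientation: [0.245, 3.132, 0.001]
force: [-1.9, 3.9, 4.6]
finger_gap: 10.4
finger_force: 59.5
```

Request:
send_rows(increments=[[0, 0, 0.6, 0, 0, 0, 0], [0, 0, 1.2, 0, 0, 0, 0], [0, 0, 2, 0, 0, 0, 0], [0, 0, 2.2, 0, 0, 0, 0], [0, 0, 2.2, 0, 0, 0, 0], [0, 0, 2.2, 0, 0, 0, 0], [0, 0, 2.2, 0, 0, 0, 0], [0, 0, 2.0, 0, 0, 0, 0], [0, 0, 1.5, 0, 0, 0, 0], [0, 0, 0.8, 0, 0, 0, 0]])

```text
t: 32.22
position: [581.3, 124.8, 27.3]
orientation: [-0.243, -3.132, 0.001]
force: [-2.2, -1.7, 6.7]
finger_gap: 10.2
finger_force: 59.9
```

Request:
send_rows(increments=[[0, 0, 0.2, 0, 0, 0, 0], [0, 0, 0, 0, 0, 0, 0], [0, 0, 0, 0, 0, 0, 0]])

```text
t: 32.6
position: [581.5, 126.6, 27.3]
orientation: [-0.244, -3.132, -0.0]
force: [-2.0, 2.2, 4.3]
finger_gap: 10.5
finger_force: 59.7
```

Request:
send_rows(increments=[[100, 0, 0, 0, 0, 0, 0], [100, 0, 0, 0, 0, 0, 0], [100, 0, 0, 0, 0, 0, 0], [100, 0, 0, -3, 0, 0, 0], [100, 0, 0, -5, 0, 0, 0], [100, 0, 0, -5, 0, 0, 0], [100, 0, 0, -2, 0, 0, 0], [100, 0, 0, 0, 0, 0, 0]])

```text
t: 33.6
position: [582.7, 126.3, 178.6]
orientation: [0.244, 3.129, 0.001]
force: [0.2, 0.9, -1.1]
finger_gap: 85.8
finger_force: 0.0
```

```bash
python3 - <<'E'
from h import *
a=r.grab_frame("scene");b=r.grab_frame("top")
f=5;bb=cv2.resize(b[155:255,270:350],None,fx=f,fy=f,interpolation=cv2.INTER_CUBIC);aa=cv2.resize(a[160:260,250:330],None,fx=f,fy=f,interpolation=cv2.INTER_CUBIC)
cv2.imwrite("pics/g9.png",np.hstack([bb,aa])[:,:,::-1])
h=cv2.cvtColor(bb,cv2.COLOR_RGB2HSV);k=cv2.inRange(h,(0,0,170),(180,50,255));cs,_=cv2.findContours(k,0,1)
for c in cs:
    if cv2.contourArea(c)>800:
        (u,v),rad=cv2.minEnclosingCircle(c);print((u,v),rad,cv2.contourArea(c),plane("top",((u+.5)/f+269.5,(v+.5)/f+154.5),25))
E
```

```text
(78.5, 409.0) 79.41200256347656 815.0 [498.29156753   2.9603252   25.        ]
(215.30393981933594, 313.8686828613281) 40.553199768066406 4760.5 [552.84989262 -76.30438775  25.        ]
(325.5, 270.0) 72.7616958618164 4031.0 [ 578.01652524 -140.26954774   25.        ]
```

View pics/g9.png

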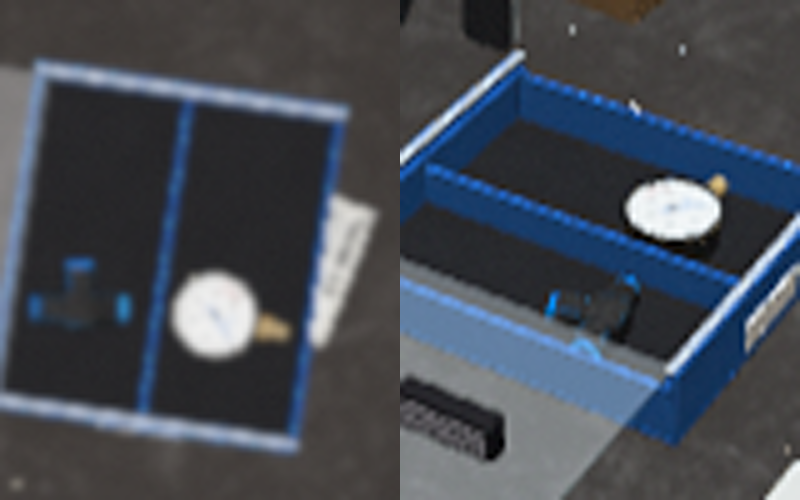

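The lid is open. The dial is at (215,314) in the top crop with the stem tip at (285,329), and the tee is in the other cell.

```bash
python3 - <<'E'
from h import *
go([553,-76,120],-.21)
E
```

```text
tcp [581.1 126.  176. ] yaw y 1.415 shift cm [ -0.37 -20.39   5.61] turn z -1.517 tilt [-0.001 -0.    -1.   ] q6 -1.2
```

Request:
send_rows(increments=[[100, -0.07, -4.08, 0, 0, 0, 0], [100, -0.07, -4.08, 0, 0, 0, 0], [100, -0.07, -4.08, 0, 0, 0, 0], [100, -0.07, -4.08, 0, 0, 0, 0], [100, -0.07, -4.08, 0, 0, 0, 0], [100, 0, 0, 1, 0, 0, 0.165], [100, 0, 0, 1, 0, 0, 0.165], [100, 0, 0, 1, 0, 0, 0.165], [100, 0, 0, 1, 0, 0, 0.165], [100, 0, 0, 1, 0, 0, 0.165]])

```text
t: 34.95
position: [552.2, -75.8, 124.7]
orientation: [-1.486, -2.765, 0.002]
force: [-0.1, 0.7, 0.5]
finger_gap: 85.5
finger_force: 0.0
```

Request:
send_rows(increments=[[100, 0, 0, 1, 0, 0, 0.16], [100, 0, 0, 1, 0, 0, 0.16], [100, 0, 0, 1, 0, 0, 0.16], [100, 0, 0, 1, 0, 0, 0.16], [100, 0, 0, 0, 0, 0, 0.16], [100, 0, 0, 0, 0, 0, 0], [100, 0, 0, 0, 0, 0, 0]])

```text
t: 35.83
position: [552.9, -75.8, 86.2]
orientation: [-2.438, -1.98, 0.002]
force: [0.6, 0.1, 0.1]
finger_gap: 85.3
finger_force: 0.0
```

```bash
python3 - <<'E'
from h import *
go([553,-76,-12],-.21)
E
```

```text
tcp [552.9 -75.8  86.2] yaw y -0.206 shift cm [-0.02  0.03  9.82] turn z 0.004 tilt [-0.001  0.    -1.   ] q6 0.07
```

Request:
send_rows(increments=[[90, 0, 0, 2.5, 0, 0, 0], [90, 0, 0, 3, 0, 0, 0], [90, 0, 0, 2.5, 0, 0, 0], [90, 0, 0, 1.2, 0, 0, 0], [90, 0, 0, 0.6, 0, 0, 0], [90, 0, 0, 0, 0, 0, 0]])

```text
t: 36.58
position: [553.7, -75.9, -10.8]
orientation: [2.441, 1.977, 0.0]
force: [0.4, -0.1, 0.5]
finger_gap: 76.6
finger_force: 0.0
```

Request:
send_rows(increments=[[0, 0, 0, 0, 0, 0, 0], [0, 0, 0, 0, 0, 0, 0], [0, 0, 0, 0, 0, 0, 0], [0, 0, 0, 0, 0, 0, 0]])

```text
t: 37.08
position: [553.9, -75.9, -9.7]
orientation: [2.441, 1.976, 0.001]
force: [-2.5, 1.0, 10.6]
finger_gap: 46.0
finger_force: 59.9
```

Request:
send_rows(increments=[[0, 0, 0, -1, 0, 0, 0], [0, 0, 0, -2.5, 0, 0, 0], [0, 0, 0, -4, 0, 0, 0], [0, 0, 0, -4.5, 0, 0, 0], [0, 0, 0, -4.5, 0, 0, 0], [0, 0, 0, -1.5, 0, 0, 0], [0, 0, 0, 0, 0, 0, 0]])

```text
t: 37.95
position: [553.8, -76.0, 169.7]
orientation: [2.441, 1.976, 0.002]
force: [-0.5, 0.9, -1.0]
finger_gap: 45.9
finger_force: 61.7
```

```bash
python3 - <<'E'
from h import *
go([394,-271,170],-.15)
E
```

```text
tcp [553.8 -76.  169.7] yaw y -0.21 shift cm [-22.41 -11.57  -0.05] turn z -0.06 tilt [ 0.002 -0.    -1.   ] q6 0.07
```

Request:
send_rows(increments=[[0, -1.2, -0.6, 0, 0, 0, 0], [0, -3, -1.55, 0, 0, 0, 0], [0, -3, -1.55, 0, 0, 0, 0], [0, -3, -1.55, 0, 0, 0, 0], [0, -3, -1.55, 0, 0, 0, 0], [0, -3, -1.55, 0, 0, 0, 0], [0, -3, -1.55, 0, 0, 0, 0], [0, -2.2, -1.2, 0, 0, 0, 0], [0, -1, -0.5, 0, 0, 0, -0.06], [0, 0, 0, 0, 0, 0, 0]])

```text
t: 39.2
position: [391.5, -270.9, 167.5]
orientation: [-2.381, -2.045, 0.001]
force: [-0.4, 0.5, -0.8]
finger_gap: 46.3
finger_force: 61.7
```

Request:
send_rows(increments=[[0, 0, 0, 2, 0, 0, 0], [0, 0, 0, 4, 0, 0, 0], [0, 0, 0, 4, 0, 0, 0], [0, 0, 0, 2.5, 0, 0, 0], [0, 0, 0, 1, 0, 0, 0], [0, 0, 0, 0.5, 0, 0, 0], [0, 0, 0, 0, 0, 0, 0], [0, 0, 0, 0, 0, 0, 0]])

```text
t: 40.2
position: [393.8, -271.1, 29.8]
orientation: [2.381, 2.048, 0.001]
force: [0.9, 0.1, -0.4]
finger_gap: 46.0
finger_force: 61.7
```

```bash
python3 - <<'E'
from h import *
go([394,-271,16.3],-.15)
a=r.grab_frame("scene")[120:240,320:460];b=r.grab_frame("top")[210:330,320:460]
cv2.imwrite("pics/g10.png",cv2.resize(np.hstack([a,b])[:,:,::-1],None,fx=2.8,fy=2.8,interpolation=cv2.INTER_CUBIC))
E
```

```text
tcp [ 393.8 -271.1   29.8] yaw y -0.15 shift cm [0.02 0.01 1.35] turn z -0.0 tilt [ 0.001 -0.001 -1.   ] q6 -0.46
```

View pics/g10.png

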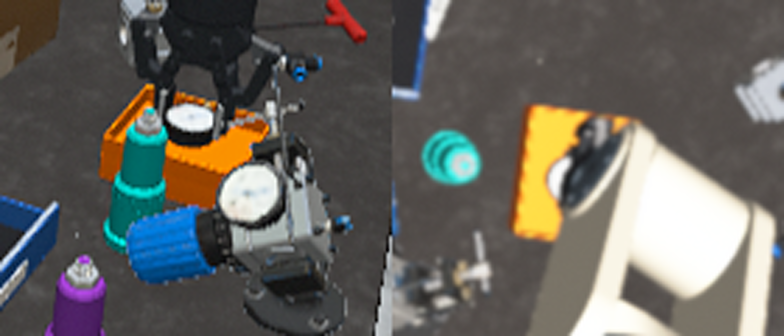

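The gauge is held level over the tray at (190,125). Lowering it now.

Request:
send_rows(increments=[[0, 0, 0, 0.7, 0, 0, 0], [0, 0, 0, 0.4, 0, 0, 0], [0, 0, 0, 0.2, 0, 0, 0], [0, 0, 0, 0, 0, 0, 0], [0, 0, 0, 0, 0, 0, 0]])

```text
t: 40.92
position: [393.0, -270.6, 16.3]
orientation: [-2.381, -2.048, 0.0]
force: [-3.4, 2.2, 11.4]
finger_gap: 46.2
finger_force: 62.9
```

Request:
send_rows(increments=[[72, 0, 0, 0, 0, 0, 0], [72, 0, 0, 0, 0, 0, 0], [72, 0, 0, 0, 0, 0, 0], [72, 0, 0, -2, 0, 0, 0], [72, 0, 0, -4, 0, 0, 0], [100, 0, 0, -5, 0, 0, 0], [100, 0, 0, -4, 0, 0, 0], [100, 0, 0, 0, 0, 0, 0]])

```text
t: 41.92
position: [395.1, -272.0, 168.9]
orientation: [2.377, 2.045, 0.002]
force: [0.5, -0.3, -0.9]
finger_gap: 85.6
finger_force: 0.0
```

```bash
python3 - <<'E'
from h import *
go([581.5,126.6,165],1.415)
E
```

```text
tcp [ 395.1 -272.   168.9] yaw y -0.15 shift cm [42.2  12.47  0.35] turn z -1.565 tilt [ 0.005 -0.003 -1.   ] q6 -0.46
```

Request:
send_rows(increments=[[100, 4.22, 1.25, 0, 0, 0, 0], [100, 4.22, 1.25, 0, 0, 0, 0], [100, 4.22, 1.25, 0, 0, 0, 0], [100, 4.22, 1.25, 0, 0, 0, 0], [100, 4.22, 1.25, 0, 0, 0, 0], [100, 4.22, 1.25, 0, 0, 0, 0], [100, 4.22, 1.25, 0, 0, 0, 0], [100, 4.22, 1.25, 0, 0, 0, 0], [100, 4.22, 1.25, 0, 0, 0, 0], [100, 4.22, 1.25, 0, 0, 0, 0]])

```text
t: 43.18
position: [579.7, 129.1, 164.3]
orientation: [-2.381, -2.048, 0.003]
force: [0.4, 0.4, 0.7]
finger_gap: 85.3
finger_force: 0.0
```

Request:
send_rows(increments=[[100, 0, 0, 1, 0, 0, -0.165], [100, 0, 0, 1, 0, 0, -0.165], [100, 0, 0, 1, 0, 0, -0.165], [100, 0, 0, 1, 0, 0, -0.165], [100, 0, 0, 1, 0, 0, -0.165], [100, 0, 0, 1, 0, 0, -0.165], [100, 0, 0, 1, 0, 0, -0.165], [100, 0, 0, 1, 0, 0, -0.165], [100, 0, 0, 0, 0, 0, -0.165], [100, 0, 0, 0, 0, 0, -0.08]])

```text
t: 44.42
position: [578.9, 127.6, 84.1]
orientation: [-0.238, -3.13, 0.001]
force: [0.5, 0.4, -0.2]
finger_gap: 85.7
finger_force: 0.0
```

```bash
python3 - <<'E'
from h import *
go([581.5,126.6,27.3],1.415)
# gauge check, arm now away from the tray
b=r.grab_frame("top")[235:310,350:420];f=5;bb=cv2.resize(b,None,fx=f,fy=f,interpolation=cv2.INTER_CUBIC)
k=cv2.inRange(cv2.cvtColor(bb,cv2.COLOR_RGB2HSV),(0,0,170),(180,60,255));cs,_=cv2.findContours(k,0,1)
for c in cs:
    if cv2.contourArea(c)>800:
        (u,v),rad=cv2.minEnclosingCircle(c);print(rad,cv2.contourArea(c),plane("top",((u+.5)/f+349.5,(v+.5)/f+234.5),51))
h=cv2.inRange(cv2.cvtColor(b,cv2.COLOR_RGB2HSV),(8,180,100),(30,255,255));v,u=np.where(h);print("tray px",u.min()+350,u.max()+350,v.min()+235,v.max()+235)
E
```

```text
tcp [578.9 127.6  84.1] yaw y 1.419 shift cm [-0.29 -0.05  5.68] turn z 0.004 tilt [-0.003 -0.001 -1.   ] q6 -1.2
44.327144622802734 5518.0 [ 391.87784261 -271.35493604   51.        ]
tray px 362 407 248 298
```

Request:
send_rows(increments=[[100, -0.3, -0.05, 2, 0, 0, 0], [100, 0, 0, 2, 0, 0, 0], [100, 0, 0, 1.2, 0, 0, 0], [100, 0, 0, 0.5, 0, 0, 0], [100, 0, 0, 0, 0, 0, 0], [0, 0, 0, 0, 0, 0, 0], [0, 0, 0, 0, 0, 0, 0], [0, 0, 0, 0, 0, 0, 0], [0, 0, 0, 0, 0, 0, 0], [0, 0, 0, 0, 0, 0, 0]])

```text
t: 45.72
position: [583.0, 126.9, 29.4]
orientation: [0.244, 3.132, 0.0]
force: [-2.0, -0.0, 5.4]
finger_gap: 10.1
finger_force: 59.3
```

Request:
send_rows(increments=[[0, 0, -0.6, 0, 0, 0, 0], [0, 0, -1.2, 0, 0, 0, 0], [0, 0, -2, 0, 0, 0, 0], [0, 0, -2.2, 0, 0, 0, 0], [0, 0, -2.2, 0, 0, 0, 0], [0, 0, -2.2, 0, 0, 0, 0], [0, 0, -2.2, 0, 0, 0, 0], [0, 0, -2.0, 0, 0, 0, 0], [0, 0, -1.5, 0, 0, 0, 0], [0, 0, -0.6, 0, 0, 0, 0]])

```text
t: 46.98
position: [557.1, -39.0, 29.4]
orientation: [0.246, 3.131, 0.0]
force: [0.1, 1.3, 6.1]
finger_gap: 10.5
finger_force: 59.5
```

Request:
send_rows(increments=[[0, 0, -0.2, 0, 0, 0, 0], [0, 0, -0.2, 0, 0, 0, 0], [0, 0, 0, 0, 0, 0, 0], [0, 0, 0, 0, 0, 0, 0]])

```text
t: 47.48
position: [556.6, -42.5, 29.4]
orientation: [0.244, 3.131, -0.0]
force: [-1.3, -0.8, 5.1]
finger_gap: 10.4
finger_force: 59.5
```

Request:
send_rows(increments=[[0, 0, -0.1, 0, 0, 0, 0], [0, 0, -0.1, 0, 0, 0, 0], [0, 0, 0, 0, 0, 0, 0]])

```text
t: 47.85
position: [556.5, -42.7, 29.4]
orientation: [0.246, 3.131, 0.004]
force: [0.8, 11.3, 5.2]
finger_gap: 10.0
finger_force: 59.6
```

Request:
send_rows(increments=[[100, 0, 0, 0, 0, 0, 0], [100, 0, 0, 0, 0, 0, 0], [100, 0, 0, 0, 0, 0, 0], [100, 0, 0, -3, 0, 0, 0], [100, 0, 0, -5, 0, 0, 0.16], [100, 0, 0, -5, 0, 0, 0.16], [100, 0, 0, -5, 0, 0, 0.16], [100, 0, 0, -1.5, 0, 0, 0.16], [100, 0, 0, 0, 0, 0, 0.16], [100, 0, 0, 0, 0, 0, 0.16]])

```text
t: 49.1
position: [555.9, -44.3, 224.3]
orientation: [1.67, 2.66, 0.0]
force: [1.1, 0.3, 0.6]
finger_gap: 85.6
finger_force: 0.0
```

Request:
send_rows(increments=[[100, 0, 0, 0, 0, 0, 0.16], [100, 0, 0, 0, 0, 0, 0.16], [100, 0, 0, 0, 0, 0, 0.17], [100, 0, 0, 0, 0, 0, 0], [100, 0, 0, 0, 0, 0, 0]])

```text
t: 49.72
position: [555.9, -44.2, 223.9]
orientation: [-2.256, -2.186, 0.0]
force: [-0.4, -0.1, -0.3]
finger_gap: 85.5
finger_force: 0.0
```

```bash
python3 - <<'E'
from h import *
go([400,260.3,200],-.035)
E
```

```text
tcp [555.9 -44.2 223.9] yaw y -0.031 shift cm [ 29.94 -16.54   2.39] turn z 0.004 tilt [-0. -0. -1.] q6 -0.05
```

Request:
send_rows(increments=[[100, 3.33, -1.84, 0, 0, 0, 0], [100, 3.33, -1.84, 0, 0, 0, 0], [100, 3.33, -1.84, 0, 0, 0, 0], [100, 3.33, -1.84, 0, 0, 0, 0], [100, 3.33, -1.84, 0, 0, 0, 0], [100, 3.33, -1.84, 0, 0, 0, 0], [100, 3.33, -1.84, 0, 0, 0, 0], [100, 3.33, -1.84, 0, 0, 0, 0], [100, 3.33, -1.84, 0, 0, 0, 0], [100, 0, 0, 2, 0, 0, 0.004]])

```text
t: 50.98
position: [401.0, 263.8, 205.0]
orientation: [2.258, 2.184, 0.005]
force: [0.6, -0.7, 0.1]
finger_gap: 85.5
finger_force: 0.0
```

Request:
send_rows(increments=[[100, 0, 0, 3, 0, 0, 0], [100, 0, 0, 0, 0, 0, 0], [100, 0, 0, 0, 0, 0, 0]])

```text
t: 51.35
position: [401.4, 261.4, 174.8]
orientation: [2.263, 2.179, 0.001]
force: [0.2, 0.2, 0.3]
finger_gap: 85.5
finger_force: 0.0
```

```bash
python3 - <<'E'
from h import *
go([400.2,260.3,68],-.035)
E
```

```text
tcp [401.4 261.4 174.8] yaw y -0.038 shift cm [-0.12 -0.13 10.68] turn z -0.003 tilt [ 0.001  0.    -1.   ] q6 0.61
```

Request:
send_rows(increments=[[100, -0.12, -0.12, 2.5, 0, 0, 0], [100, 0, 0, 3, 0, 0, 0], [100, 0, 0, 3, 0, 0, 0], [100, 0, 0, 1.5, 0, 0, 0], [100, 0, 0, 0.65, 0, 0, 0], [100, 0, 0, 0, 0, 0, 0], [100, 0, 0, 0, 0, 0, 0]])

```text
t: 52.22
position: [400.4, 260.5, 68.4]
orientation: [2.264, 2.178, 0.002]
force: [-0.3, -0.2, -0.3]
finger_gap: 85.3
finger_force: 0.0
```

Request:
send_rows(increments=[[0, 0, 0, 0, 0, 0, 0], [0, 0, 0, 0, 0, 0, 0], [0, 0, 0, 0, 0, 0, 0], [0, 0, 0, 0, 0, 0, 0], [0, 0, 0, 0, 0, 0, 0]])

```text
t: 52.85
position: [400.1, 260.2, 67.7]
orientation: [2.264, 2.178, 0.001]
force: [1.4, -1.0, 3.8]
finger_gap: 18.1
finger_force: 57.2
```

Request:
send_rows(increments=[[0, 0, 0, -1, 0, 0, 0], [0, 0, 0, -2.5, 0, 0, 0], [0, 0, 0, -4, 0, 0, 0], [0, 0, 0, -4, 0, 0, 0], [0, 0, 0, -1, 0, 0, 0], [0, 0, 0, 0, 0, 0, 0]])

```text
t: 53.6
position: [399.8, 260.1, 192.8]
orientation: [2.264, 2.178, 0.002]
force: [-0.1, 0.0, -0.4]
finger_gap: 17.8
finger_force: 56.8
```

```bash
python3 - <<'E'
from h import *
go([624,-93.7,192],-.035)
E
```

```text
tcp [399.8 260.1 192.8] yaw y -0.039 shift cm [-34.48  23.79   0.08] turn z -0.004 tilt [ 0.001  0.001 -1.   ] q6 0.61
```

Request:
send_rows(increments=[[0, -1.9, 1.3, 0, 0, 0, 0], [0, -3.9, 2.7, 0, 0, 0, 0], [0, -4.2, 2.9, 0, 0, 0, 0], [0, -4.2, 2.9, 0, 0, 0, 0], [0, -4.2, 2.9, 0, 0, 0, 0], [0, -4.2, 2.9, 0, 0, 0, 0], [0, -4.2, 2.9, 0, 0, 0, 0], [0, -4.0, 2.75, 0, 0, 0, 0], [0, -2.5, 1.75, 0, 0, 0, 0], [0, -1.18, 0.79, 0, 0, 0, -0.004]])

```text
t: 54.85
position: [623.5, -94.9, 190.3]
orientation: [-2.259, -2.179, 0.003]
force: [0.4, 0.2, -0.6]
finger_gap: 17.6
finger_force: 56.9
```

Request:
send_rows(increments=[[0, 0, 0, 2, 0, 0, 0], [0, 0, 0, 4, 0, 0, 0], [0, 0, 0, 3, 0, 0, 0], [0, 0, 0, 1, 0, 0, 0], [0, 0, 0, 0, 0, 0, 0], [0, 0, 0, 0, 0, 0, 0]])

```text
t: 55.6
position: [624.8, -93.6, 93.7]
orientation: [2.259, 2.182, 0.002]
force: [-0.8, 0.7, -1.2]
finger_gap: 17.7
finger_force: 56.9
```

```bash
python3 - <<'E'
from h import *
go([624.2,-93.7,77.8],-.035)
E
```

```text
tcp [624.8 -93.6  93.7] yaw y -0.035 shift cm [-0.01 -0.06  1.59] turn z 0.0 tilt [ 0.002 -0.    -1.   ] q6 -0.12
```

Request:
send_rows(increments=[[0, 0, -0.05, 0.8, 0, 0, 0], [0, 0, 0, 0.4, 0, 0, 0], [0, 0, 0, 0.2, 0, 0, 0], [0, 0, 0, 0.1, 0, 0, 0], [0, 0, 0, 0, 0, 0, 0]])

```text
t: 56.22
position: [623.5, -93.7, 77.8]
orientation: [-2.26, -2.182, 0.0]
force: [-1.0, -0.5, 3.5]
finger_gap: 18.2
finger_force: 56.9
```

Request:
send_rows(increments=[[0, 0, 0, 0.1, 0, 0, 0], [0, 0, 0, 0.1, 0, 0, 0], [0, 0, 0, 0, 0, 0, 0]])

```text
t: 56.6
position: [624.1, -93.8, 77.4]
orientation: [2.259, 2.182, 0.001]
force: [-5.4, 1.0, 17.3]
finger_gap: 18.1
finger_force: 57.7
```

Contact. Release the bottle and go for the carton.

Request:
send_rows(increments=[[0, 0, 0, -0.1, 0, 0, 0], [100, 0, 0, 0, 0, 0, 0], [100, 0, 0, 0, 0, 0, 0], [100, 0, 0, 0, 0, 0, 0], [100, 0, 0, -3, 0, 0, 0], [100, 0, 0, -5, 0, 0, 0], [100, 0, 0, -5, 0, 0, 0], [100, 0, 0, -2, 0, 0, 0.133], [100, 0, 0, 0, 0, 0, 0]])

```text
t: 57.72
position: [624.5, -93.8, 228.1]
orientation: [2.397, 2.027, 0.003]
force: [0.1, 0.5, -0.7]
finger_gap: 85.7
finger_force: 0.0
```

```bash
python3 - <<'E'
from h import *
go([400,195.1,230],-.168)
E
```

```text
tcp [624.5 -93.8 228.1] yaw y -0.167 shift cm [ 24.75 -26.95  -0.28] turn z 0.001 tilt [ 0.003 -0.    -1.   ] q6 0.02
```

Request:
send_rows(increments=[[100, 2.75, -2.99, 0, 0, 0, 0], [100, 2.75, -2.99, 0, 0, 0, 0], [100, 2.75, -2.99, 0, 0, 0, 0], [100, 2.75, -2.99, 0, 0, 0, 0], [100, 2.75, -2.99, 0, 0, 0, 0], [100, 2.75, -2.99, 0, 0, 0, 0], [100, 2.75, -2.99, 0, 0, 0, 0], [100, 2.75, -2.99, 0, 0, 0, 0], [100, 2.75, -2.99, 0, 0, 0, 0], [100, 0, 0, 2, 0, 0, 0]])

```text
t: 58.98
position: [398.2, 197.0, 205.8]
orientation: [-2.393, -2.034, -0.001]
force: [0.2, -0.0, -0.1]
finger_gap: 85.6
finger_force: 0.0
```

Request:
send_rows(increments=[[100, 0, 0, 4, 0, 0, 0], [100, 0, 0, 1, 0, 0, 0], [100, 0, 0, 0, 0, 0, 0], [100, 0, 0, 0, 0, 0, 0]])

```text
t: 59.48
position: [400.3, 195.5, 157.3]
orientation: [2.399, 2.027, 0.002]
force: [0.3, 0.8, -0.3]
finger_gap: 85.3
finger_force: 0.0
```

```bash
python3 - <<'E'
from h import *
go([399.8,195.1,68],-.168)
E
```

```text
tcp [400.3 195.5 157.3] yaw y -0.168 shift cm [-0.05 -0.05  8.93] turn z 0.0 tilt [ 0.001  0.    -1.   ] q6 0.62
```

Request:
send_rows(increments=[[100, -0.05, -0.05, 2.5, 0, 0, 0], [100, 0, 0, 3, 0, 0, 0], [100, 0, 0, 2, 0, 0, 0], [100, 0, 0, 1.4, 0, 0, 0], [100, 0, 0, 0, 0, 0, 0], [0, 0, 0, 0, 0, 0, 0], [0, 0, 0, 0, 0, 0, 0], [0, 0, 0, 0, 0, 0, 0], [0, 0, 0, 0, 0, 0, 0], [0, 0, 0, 0, 0, 0, 0]])

```text
t: 60.72
position: [399.9, 195.3, 68.5]
orientation: [2.399, 2.027, 0.003]
force: [-0.6, -1.5, 5.6]
finger_gap: 49.2
finger_force: 61.0
```

Request:
send_rows(increments=[[0, 0, 0, -1, 0, 0, 0], [0, 0, 0, -2.5, 0, 0, 0], [0, 0, 0, -3.8, 0, 0, 0], [0, 0, 0, -3.8, 0, 0, 0], [0, 0, 0, -1.5, 0, 0, 0], [0, 0, 0, 0, 0, 0, 0]])

```text
t: 61.48
position: [399.3, 195.1, 194.0]
orientation: [2.4, 2.027, 0.003]
force: [-0.2, 0.9, -2.4]
finger_gap: 49.1
finger_force: 62.9
```

```bash
python3 - <<'E'
from h import *
go([632.5,-8.8,195],-.168)
E
```

```text
tcp [399.3 195.1 194. ] yaw y -0.168 shift cm [-16.2   26.4   -0.08] turn z -0.0 tilt [ 0.002  0.001 -1.   ] q6 0.62
```

Request:
send_rows(increments=[[0, -0.8, 1.3, 0, 0, 0, 0], [0, -1.8, 2.9, 0, 0, 0, 0], [0, -1.8, 2.95, 0, 0, 0, 0], [0, -1.8, 2.95, 0, 0, 0, 0], [0, -1.8, 2.95, 0, 0, 0, 0], [0, -1.8, 2.95, 0, 0, 0, 0], [0, -1.8, 2.95, 0, 0, 0, 0], [0, -1.8, 2.95, 0, 0, 0, 0], [0, -1.8, 2.95, 0, 0, 0, 0], [0, -1.0, 1.55, 0, 0, 0, 0]])

```text
t: 62.72
position: [632.6, -10.9, 191.3]
orientation: [-2.4, -2.025, 0.003]
force: [0.9, 0.1, -2.0]
finger_gap: 49.2
finger_force: 62.8
```

Request:
send_rows(increments=[[0, 0, 0, 2, 0, 0, 0], [0, 0, 0, 4, 0, 0, 0], [0, 0, 0, 3, 0, 0, 0], [0, 0, 0, 1, 0, 0, 0], [0, 0, 0, 0, 0, 0, 0], [0, 0, 0, 0, 0, 0, 0]])

```text
t: 63.48
position: [633.1, -9.0, 94.7]
orientation: [2.399, 2.027, 0.002]
force: [0.7, 0.9, -2.1]
finger_gap: 49.2
finger_force: 62.7
```

```bash
python3 - <<'E'
from h import *
go([632.8,-8.8,78.6],-.168)
E
```

```text
tcp [633.1  -9.   94.7] yaw y -0.168 shift cm [ 0.01 -0.04  1.61] turn z 0.0 tilt [ 0.002 -0.    -1.   ] q6 0.15
```

Request:
send_rows(increments=[[0, 0, -0.03, 0.8, 0, 0, 0], [0, 0, 0, 0.4, 0, 0, 0], [0, 0, 0, 0.2, 0, 0, 0], [0, 0, 0, 0.1, 0, 0, 0], [0, 0, 0, 0.1, 0, 0, 0], [0, 0, 0, 0, 0, 0, 0]])

```text
t: 64.22
position: [631.9, -8.9, 78.4]
orientation: [-2.4, -2.027, 0.0]
force: [-3.5, 0.2, 7.6]
finger_gap: 48.8
finger_force: 63.8
```

Request:
send_rows(increments=[[100, 0, 0, 0, 0, 0, 0], [100, 0, 0, 0, 0, 0, 0], [100, 0, 0, 0, 0, 0, 0], [100, 0, 0, -3, 0, 0, 0], [100, 0, 0, -5, 0, 0, 0], [100, 0, 0, -5, 0, 0, 0], [100, 0, 0, -4, 0, 0, 0], [100, 0, 0, 0, 0, 0, 0]])

```text
t: 65.22
position: [634.0, -8.9, 251.4]
orientation: [2.397, 2.024, 0.008]
force: [-1.0, -0.4, 0.2]
finger_gap: 85.5
finger_force: 0.0
```

```bash
python3 - <<'E'
from h import *
go([400,336,250],-.158)
E
```

```text
tcp [634.   -8.9 251.4] yaw y -0.168 shift cm [ 3.009e+01 -2.884e+01 -2.000e-02] turn z -0.01 tilt [ 0.007 -0.    -1.   ] q6 0.15
```

Request:
send_rows(increments=[[100, 3.01, -2.88, 0, 0, 0, 0], [100, 3.01, -2.88, 0, 0, 0, 0], [100, 3.01, -2.88, 0, 0, 0, 0], [100, 3.01, -2.88, 0, 0, 0, 0], [100, 3.01, -2.88, 0, 0, 0, 0], [100, 3.01, -2.88, 0, 0, 0, 0], [100, 3.01, -2.88, 0, 0, 0, 0], [100, 3.01, -2.88, 0, 0, 0, 0], [100, 3.01, -2.88, 0, 0, 0, 0], [100, 3.01, -2.88, 0, 0, 0, -0.01]])

```text
t: 66.47
position: [397.0, 336.7, 246.4]
orientation: [2.39, 2.039, -0.002]
force: [0.3, -0.2, -0.2]
finger_gap: 85.6
finger_force: 0.0
```

Request:
send_rows(increments=[[100, 0, 0, 2, 0, 0, 0], [100, 0, 0, 2, 0, 0, 0], [100, 0, 0, 0, 0, 0, 0], [100, 0, 0, 0, 0, 0, 0]])

```text
t: 66.97
position: [398.4, 336.0, 207.6]
orientation: [-2.39, -2.039, 0.0]
force: [0.2, -0.0, 0.3]
finger_gap: 85.4
finger_force: 0.0
```

```bash
python3 - <<'E'
from h import *
go([399.8,336,98],-.158)
E
```

```text
tcp [398.4 336.  207.6] yaw y -0.158 shift cm [ 0.03  0.14 10.96] turn z -0.0 tilt [-0. -0. -1.] q6 0.86
```

Request:
send_rows(increments=[[100, 0, 0.1, 2.5, 0, 0, 0], [100, 0, 0, 3, 0, 0, 0], [100, 0, 0, 3, 0, 0, 0], [100, 0, 0, 2.4, 0, 0, 0], [100, 0, 0, 0, 0, 0, 0], [0, 0, 0, 0, 0, 0, 0], [0, 0, 0, 0, 0, 0, 0], [0, 0, 0, 0, 0, 0, 0], [0, 0, 0, 0, 0, 0, 0], [0, 0, 0, 0, 0, 0, 0]])

```text
t: 68.22
position: [400.0, 336.7, 100.2]
orientation: [-2.39, -2.039, -0.004]
force: [-2.0, -0.5, 6.8]
finger_gap: 50.3
finger_force: 61.3
```

Request:
send_rows(increments=[[0, 0, 0, -1, 0, 0, 0], [0, 0, 0, -2.5, 0, 0, 0], [0, 0, 0, -2.5, 0, 0, 0], [0, 0, 0, -1, 0, 0, 0], [0, 0, 0, 0, 0, 0, 0]])

```text
t: 68.85
position: [399.5, 336.0, 169.1]
orientation: [2.39, 2.039, 0.002]
force: [0.4, 0.0, -3.9]
finger_gap: 50.5
finger_force: 62.9
```

```bash
python3 - <<'E'
from h import *
go([613.8,100.9,170],-.158)
E
```

```text
tcp [399.5 336.  169.1] yaw y -0.158 shift cm [-19.85  24.86  -0.09] turn z -0.0 tilt [ 0.001  0.001 -1.   ] q6 0.85
```

Request:
send_rows(increments=[[0, -1.0, 1.24, 0, 0, 0, 0], [0, -2.2, 2.76, 0, 0, 0, 0], [0, -2.2, 2.76, 0, 0, 0, 0], [0, -2.2, 2.76, 0, 0, 0, 0], [0, -2.2, 2.76, 0, 0, 0, 0], [0, -2.2, 2.76, 0, 0, 0, 0], [0, -2.2, 2.76, 0, 0, 0, 0], [0, -2.2, 2.76, 0, 0, 0, 0], [0, -2.2, 2.76, 0, 0, 0, 0], [0, -1.25, 1.54, 0, 0, 0, 0]])

```text
t: 70.1
position: [614.1, 98.5, 167.2]
orientation: [-2.391, -2.037, 0.003]
force: [0.2, 0.3, -2.9]
finger_gap: 50.4
finger_force: 63.1
```

Request:
send_rows(increments=[[0, 0, 0, 2, 0, 0, 0], [0, 0, 0, 3, 0, 0, 0], [0, 0, 0, 2.5, 0, 0, 0], [0, 0, 0, 1, 0, 0, 0], [0, 0, 0, 0, 0, 0, 0], [0, 0, 0, 0, 0, 0, 0]])

```text
t: 70.85
position: [614.3, 100.8, 84.4]
orientation: [2.389, 2.039, 0.002]
force: [0.6, 0.1, -2.8]
finger_gap: 50.7
finger_force: 63.2
```

```bash
python3 - <<'E'
from h import *
go([613.8,100.8,70.2],-.158)
E
```

```text
tcp [614.3 100.8  84.4] yaw y -0.158 shift cm [-0.01 -0.05  1.42] turn z 0.0 tilt [ 0.001  0.    -1.   ] q6 0.32
```

Request:
send_rows(increments=[[0, 0, -0.05, 0.8, 0, 0, 0], [0, 0, 0, 0.4, 0, 0, 0], [0, 0, 0, 0.15, 0, 0, 0], [0, 0, 0, 0.1, 0, 0, 0], [0, 0, 0, 0, 0, 0, 0]])

```text
t: 71.47
position: [612.9, 100.9, 70.3]
orientation: [-2.39, -2.039, 0.0]
force: [-5.1, -1.0, 10.9]
finger_gap: 50.3
finger_force: 64.5
```

Contact. Release it, lift, retreat towards the robot and check.

Request:
send_rows(increments=[[100, 0, 0, 0, 0, 0, 0], [100, 0, 0, 0, 0, 0, 0], [100, 0, 0, 0, 0, 0, 0], [100, 0, 0, -3, 0, 0, 0], [100, 0, 0, -5, 0, 0, 0], [100, 0, 0, -5, 0, 0, 0], [100, 0, 0, -5, 0, 0, 0], [100, 5, -3, 0, 0, 0, 0], [100, 5, -4, 0, 0, 0, 0], [100, 5, -4, 0, 0, 0, 0]])

```text
t: 72.72
position: [528.7, 264.9, 249.1]
orientation: [2.391, 2.038, 0.001]
force: [1.4, 0.6, 0.3]
finger_gap: 85.0
finger_force: 0.0
```

Request:
send_rows(increments=[[100, 5, -4, 0, 0, 0, 0], [100, 5, -4, 0, 0, 0, 0], [100, 0, 0, 0, 0, 0, 0], [100, 0, 0, 0, 0, 0, 0]])

```text
t: 73.22
position: [467.8, 372.1, 248.8]
orientation: [2.388, 2.04, -0.0]
force: [0.2, 0.1, 0.1]
finger_gap: 85.3
finger_force: 0.0
```

```bash
python3 - <<'E'
from h import *
n={k:r.grab_frame(k)[:,:,::-1] for k in("top","scene")}
o={k:cv2.imread(f"pics/{k}0.png") for k in n}
def C(im,y,x,h,w): return cv2.resize(im[y:y+h,x:x+w],(400,300),interpolation=cv2.INTER_CUBIC)
g=np.vstack([np.hstack([C(n["top"],155,230,90,120),C(o["top"],155,230,90,120)]),np.hstack([C(n["scene"],140,225,90,120),C(n["top"],230,330,75,100)])])
cv2.imwrite("pics/end.png",g)
sh=lambda k,y,x,h,w:cv2.phaseCorrelate(*[np.float64(cv2.cvtColor(np.ascontiguousarray(i[k][y:y+h,x:x+w]),6)) for i in(o,n)],cv2.createHanningWindow((w,h),6))
for nm,a in dict(switch=("top",182,238,32,28),carton=("top",172,272,32,36),bottle=("top",180,308,24,28),grip=("top",205,292,30,18)).items():print(nm,sh(*a))
E
```

```text
switch ((0.011970146532418013, 0.4581592708190598), 1.1147797868387177)
carton ((0.12338196674839708, 0.15301619924771082), 0.877512811471519)
bottle ((-0.14782632535467322, -0.23115547292832872), 0.9099894784261338)
grip ((-0.16514751472847244, -0.05901658708924984), 0.8485288598433086)
```

View pics/end.png

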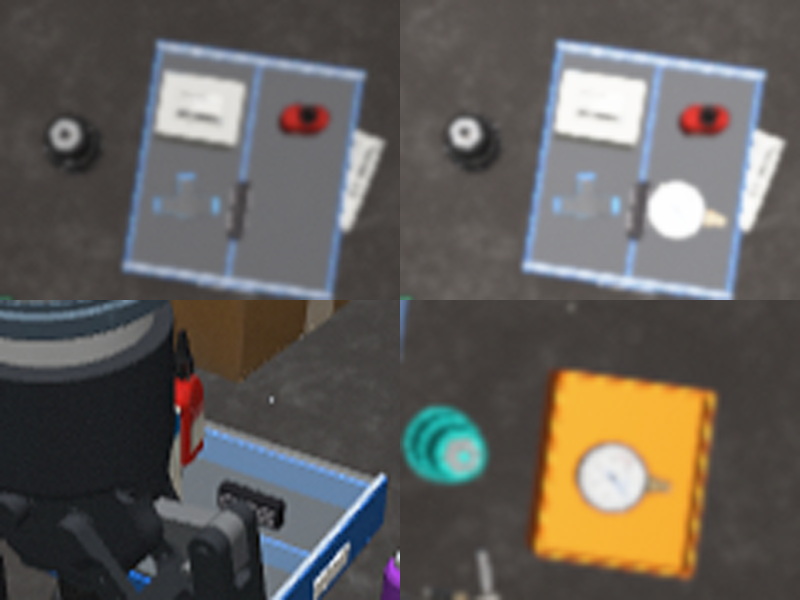

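The final view matches the start: switch (70,140), carton (200,105) and bottle (305,118) are upright within about 1 mm. The lid is shut, the tee is in the case, and the gauge lies dial-up in the tray at (612,475).

```bash
python3 -c "
from workcell import r
print(r.sign_off())"
```

```text
the job is handed in; nothing more can be done
None
```

The job is handed in at about 73 s: the gauge lies flat in the tray, the tee is still in the case, the lid is fully shut, and the switch, carton and bottle stand upright within about 1 mm of where they started.

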